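# Pack a microscope levelling cradle from a stack of packers

### The job

Take the stack of four packers apart and choose the two that together just fill the height between the cradle's floor and the top of its rails; lay those two flat, one on the other, in the middle of the cradle. Set the remaining disc flat in the middle of the round pad and the remaining square plate flat in the middle of the square pad. With the packers in, lay the specimen carrier centrally and straight across both rails, specimen side up, so that it lies level on the rails, and leave the standing objective where it is.

Things in the scene. Friction and masses are not known exactly. Their poses are not given: they have to be found in the camera images.
- disc_small_mid (a point): Small round packer: plain aluminium disc, 28 mm diameter, 10 mm thick; top of the stack. The point is its centre, half-way up; z is its axis (up).
- square_small_mid (a point): Small square packer: plain steel plate 36 x 36 mm, 14 mm thick; second from the top of the stack, under the small disc. Its centre, half-way up; x and y run square to its sides, z up.
- disc_large_mid (a point): Large round packer: plain aluminium disc, 52 mm diameter, 20 mm thick; third from the top of the stack. Its centre, half-way up; z is its axis (up).
- square_large_mid (a point): Large square packer: plain steel plate 62 x 62 mm, 17 mm thick; bottom of the stack, lying on the bench (bench top at z = 0). Its centre, half-way up; x and y run square to its sides, z up. The four packers lie loose on one another.
- carrier_mid (a point): Specimen carrier: flat aluminium bar 110 mm long (its x), 44 mm wide (its y), 12 mm thick, lying on the bench, with a black round specimen mount (30 mm diameter, standing 4 mm above the bar) fixed in the middle of its top. The point is the bar's centre, half-way up its 12 mm. Grip it across its 44 mm width.
- cradle_floor (a point): Fixed cradle: grey base 104 (x) x 70 (y) mm, 8 mm thick, a dark steel rail along each x end, 14 mm thick, 70 long (y), 35 mm above the floor, 76 mm clear between. Point: centre of the floor (base top, 8 mm over bench); x runs rail to rail, z up. Both y sides are open: fingers closing along y have room. Carrier lies on the rails, length along x; the gap under it is 35 mm (1 mm slack is right).
- round_pad_top (a point): Round black rubber pad, fixed to the bench, 60 mm diameter, 4 mm thick, with a thin grey ring. The point is the centre of its top.
- square_pad_top (a point): Square black rubber pad, fixed to the bench, 88 x 88 mm, 4 mm thick, with a thin grey outline. The point is the centre of its top; x and y run square to its sides.
- objective_mid (a point): Bystander: a microscope objective, steel, standing on the bench, 27 mm diameter at the foot, narrowing to the top, 46 mm tall, loose. The point is on its axis, half-way up. It must not be knocked over or pushed.

How it is judged:
By the outcome, as a careful person would: the job done as asked, in the order asked, and still so for the second after the job is handed in, with the robot touching nothing.
It also fails if it takes over 125 s, if anything falls off the work surface, if the arm or the gripper's body presses on something with over 40 N, if the wrist force passes 120 N, or if a joint passes its speed limit or range.

### The arm

A 6-joint arm with a two-finger parallel gripper is mounted at the origin on the work surface. World frame = base frame: x ahead of the robot, y to its left, z up, the work surface at z = 0. Lengths are in mm, angles in rad, forces in N, time in s.
With the tool pointing down it reaches from about 350 to 875 mm from the base axis. Payload 4.2 kg.
Tool frame: the origin (TCP) lies on the centre line of the jaws, within the pads' length; the fingertips stand 25 mm ahead of it and the grasp point (between the pads) lies 6 mm ahead of it; z points along the fingers, y is the direction in which the jaws open and shut (so a half turn about z gives the same grasp; the last joint's range is limited). The gripper opens to 85 mm and grips with 20 to 120 N. Pads are 22 mm wide; open, the fingers measure 114 mm over their backs; the gripper's body (76 mm by 85 mm) begins 54 mm behind the grasp point. The pads swing forward as they close: fully open they stand 13 mm farther back than shut.
Start: joints at [-1.07, 0.385, 0.008, 0, -1.194, -0.259], TCP at [149.674, -606.792, 256.312] pointing down, gripper open.
Joint ranges: [-3.14, 3.14], [-1.21, 2.06], [-1.07, 1.41], [-3.16, 2.05], [-2.99, -0.16], [-3.1, 3.1]. Speed limits (rad/s): [2.79, 2.79, 3.14, 3.14, 3.14, 3.14].

### API

Orientations are given as a unit quaternion [x, y, z, w].
In Python, from bench import arm gives the robot as it stands.
- The arm moves only by the tool drive_tool, never from a script. Its argument "plan" is a list of rows, each a list of 2 entries, a list of its own where there are three numbers: the shift along the tool's x, y, z in m, then the turn about the tool's z in degrees. A call has 1 to 12 rows; each row shifts and turns the commanded pose from where the row before left it, along the tool's axes as they then stand; what a row does not reach is not made up. A row lasts 1/8 s, in which the tool goes at most 62.5 mm and 10.7 degrees, less where a joint would pass 70% of its speed; a pose out of reach is approached as far as the arm can. A call with a gripper value outside its range is refused whole. "fingers" is the closure, from -1 (fully open) to 1 (shut), so that 0 is half open, set as the call begins (left out, the last holds). The fingers move at their own pace and stop on an object; the grip force is fixed at half the most. Time passes only in rows, so rows that do not move let the fingers close. It gives the time, the measured TCP pose, the force and the opening at its end, in the units of the state.
- arm.read_state(): the state, without advancing time (a new reading comes with each control period).
- arm.get_image(name): name is "side" or "top"; returns a dict with "image" (384x512x3 uint8, red, green, blue), "K" (3x3 intrinsics, pixels), "R" (3x3) and "t" (3): a world point X has camera coordinates R X + t. Camera axes: x right, y down, z forward; pixel columns grow to the right and rows downward; lengths in mm; the calibration is good to about 2 mm. A picture is of the moment at which its call begins. There is no depth.
- arm.job_done(): hands the job in, once; it reports no verdict.
The state is a dict: "clock": time; "joints": joint angles; "joint_vel": joint speeds; "joint_efforts": joint torques, N m; "position": TCP position; "ee_rot": TCP orientation; "contact_force": force on the tool from outside, world axes, zero at the start; "wrist_torque": the same for the moment, N m; "gripper_width": finger opening in mm.
Only numpy, scipy, OpenCV 4.12 (cv2) and the standard library are available. Lean on these libraries where they do the work, as an engineer would, in place of code of your own. Each camera call takes 0.05 s, during which the arm holds its last target.

## Working session

There is one attempt and no reset: what is moved stays moved. The work goes in short steps, Python scripts to look and compute and a tool call to move; the robot and the scene stay as the last step left them, time stands still between calls to the robot, and variables do not carry over. Pictures are saved under pics/ and viewed, and the job is handed in when it is done.

Besides the shell and the picture viewer there is one more tool, called after "Request:" as name([rows], argument=value, ...), one row to a line, values as JSON. drive_tool: Moves the arm, as the interface text tells. Its arguments: {"type":"object","properties":{"plan":{"type":"array"},"fingers":{"type":"number"}},"required":["plan"]}

```bash
mkdir -p pics; ls; python3 - <<'E'
from bench import arm
import cv2
print(arm.read_state())
for n in("side","top"):
    d=arm.get_image(n); cv2.imwrite(f"pics/{n}0.png",d["image"][:,:,::-1]); print(n,d["K"],d["R"],d["t"])
E
```

```text
pics
{'clock': 0.0, 'joints': array([-1.07037668e+00,  3.85568294e-01,  6.61533871e-03, -5.30682815e-04,
       -1.19399063e+00, -2.58622843e-01]), 'joint_vel': array([-0.00092786, -0.00033047,  0.00041848, -0.00087298, -0.00244756,
       -0.0002141 ]), 'joint_efforts': array([ 1.13424397e-05, -3.92294419e+01,  1.88394284e+01,  4.18610215e+00,
       -4.61503441e-03,  4.00130062e-06]), 'position': array([ 149.56802296, -606.28882317,  255.20563049]), 'ee_rot': array([-1.20506842e-01,  9.92711886e-01,  1.08859693e-03, -1.68680446e-04]), 'contact_force': array([ 0.7796476 ,  0.20607925, -0.19311467]), 'wrist_torque': array([ 0.03044377,  0.02802354, -0.05618968]), 'gripper_width': 85.09884616104864}
side [[351.49695074   0.         251.49392519]
 [  0.         351.49695074 190.36632774]
 [  0.           0.           1.        ]] [[-0.96612841 -0.25770912 -0.01348751]
 [-0.17590639  0.69589716 -0.69626438]
 [ 0.1888196  -0.67030826 -0.71765869]] [540.91471436 129.39611705 724.46488661]
top [[461.86110286   0.         253.02542875]
 [  0.         461.86110286 196.47895134]
 [  0.           0.           1.        ]] [[ 0.01924568 -0.99971085 -0.01441579]
 [-0.98202825 -0.01619377 -0.18803797]
 [ 0.18775015  0.01777563 -0.98205596]] [   3.96595936  532.47963361 1284.84560782]
```

View pics/side0.png

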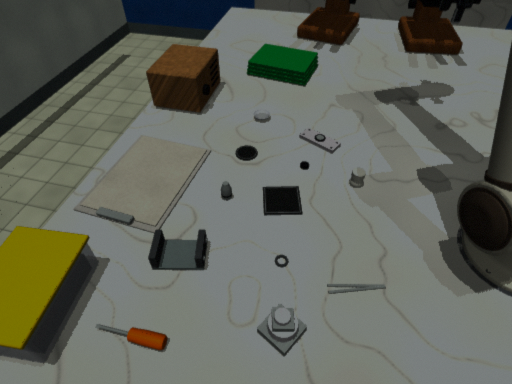

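View pics/top0.png

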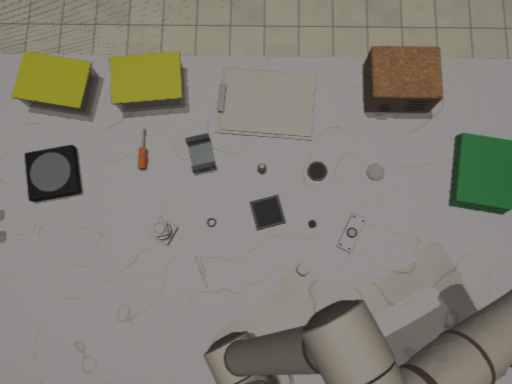

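```bash
cat > h.py <<'E'
import numpy as np, cv2
from bench import arm
def ray(d,u,v,z):
    p=np.linalg.inv(d["K"])@np.array([u,v,1.]); c=-d["R"].T@d["t"]; r=d["R"].T@p
    return c+r*(z-c[2])/r[2]
def proj(d,X):
    q=d["K"]@(d["R"]@np.asarray(X,float)+d["t"]); return q[:2]/q[2]
E
python3 - <<'E'
import cv2
t=cv2.imread("pics/top0.png"); s=cv2.imread("pics/side0.png")
def z(im,x,y,w,h,k,n): cv2.imwrite(n,cv2.resize(im[y:y+h,x:x+w],None,fx=k,fy=k,interpolation=cv2.INTER_NEAREST))
z(t,140,125,130,125,6.1//1*1.0 if 0 else 4.8,"pics/ta.png"); z(t,240,150,130,100,6,"pics/tb.png")
z(s,140,170,170,190,3.1,"pics/sa.png"); z(s,215,100,150,120,5,"pics/sb.png")
E
```

```text
(no output)
```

View pics/ta.png

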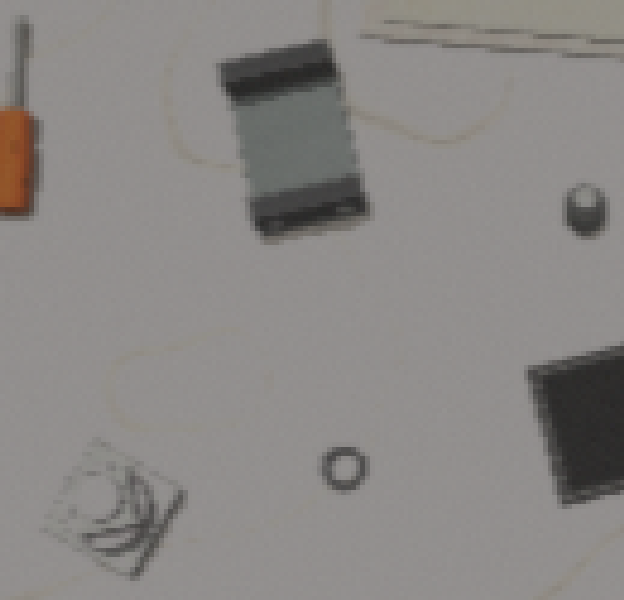

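View pics/tb.png

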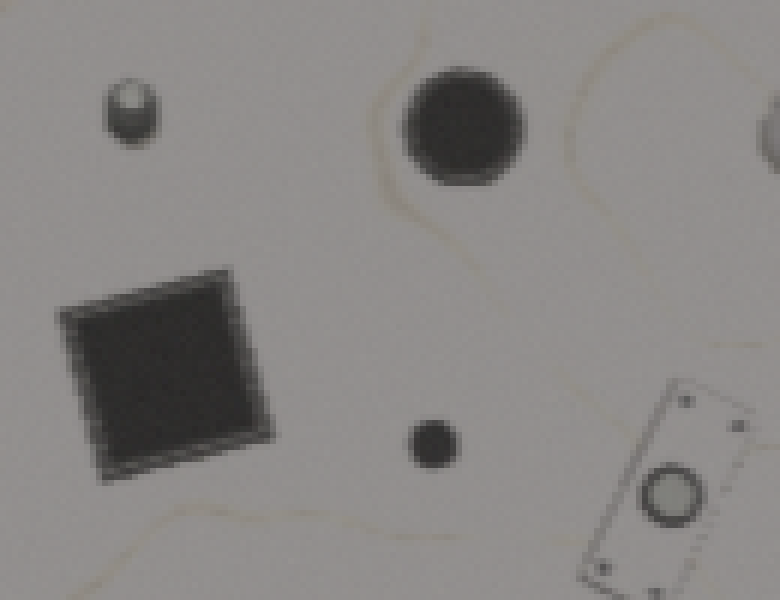

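View pics/sa.png

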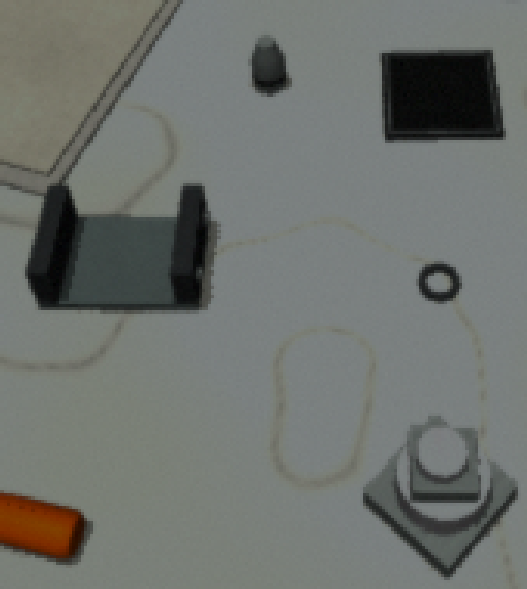

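View pics/sb.png

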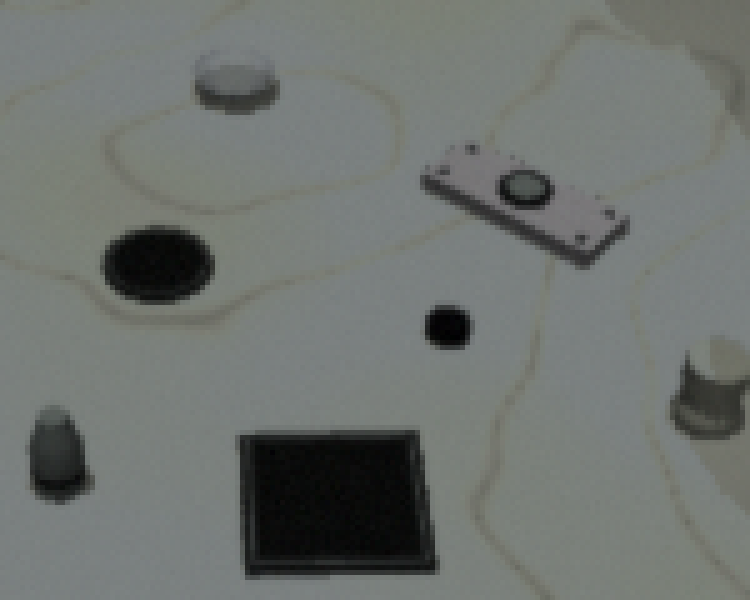

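```bash
python3 - <<'E'
from h import *
import pickle
D={}
for n in("side","top"):
    d=arm.get_image(n); D[n]=d
pickle.dump(D,open("D0.pkl","wb"))
approx={"rpad":("c",(317,171),(246,153),4),"spad":("r",(268,212),(282,200),4)}
for k,(ty,a,b,z) in approx.items():
    for n,p in(("top",a),("side",b)):
        d=D[n]; g=cv2.cvtColor(d["image"],cv2.COLOR_RGB2GRAY)
        print(n,"gray centre",g[p[1],p[0]],"bg",np.median(g))
        for th in (70,90) :
            m=(g<th).astype(np.uint8)
            m=cv2.morphologyEx(m,cv2.MORPH_CLOSE,np.ones((5,5)))
            cs,_=cv2.findContours(m,cv2.RETR_EXTERNAL,cv2.CHAIN_APPROX_NONE)
            c=[c for c in cs if cv2.pointPolygonTest(c,p,False)>=0]
            if not c: print("none");continue
            w=np.array([ray(d,*q[0],z)[:2] for q in c[0]],np.float32)
            r=cv2.minAreaRect(w); e=cv2.fitEllipse(w)
            print(k,n,th,"rect",np.round(r[0],1),np.round(r[1],1),round(r[2],1),"ell",np.round(e[0],1),np.round(e[1],1))
def crop(n,x,y,w,h,k,f):
    im=D[n]["image"][y:y+h,x:x+w,::-1]
    im=cv2.resize(im,None,fx=k,fy=k,interpolation=cv2.INTER_CUBIC)
    im=cv2.normalize(im,None,0,255,cv2.NORM_MINMAX); cv2.imwrite("pics/"+f,im)
crop("top",185,130,35,48,12,"c1.png");crop("side",140,220,75,60,8,"c2.png")
crop("top",145,212,38,36,15,"c3.png");crop("side",250,298,62,60,9.5,"c4.png")
E
```

```text
top gray centre 47 bg 141.0
rpad top 70 rect [ 622.8 -175.9] [49.7 51.5] 0.9 ell [ 623.4 -176.5] [50.8 51.7]
rpad top 90 rect [ 622.8 -177.4] [54.3 56.3] 89.8 ell [ 623.1 -176.8] [55.2 57.9]
side gray centre 10 bg 120.0
rpad side 70 rect [ 620.2 -173.7] [57.1 63.9] 16.7 ell [ 620.8 -172.5] [57.4 62.1]
rpad side 90 rect [ 621.6 -173.4] [59.9 63.4] 14.0 ell [ 621.2 -173.4] [59.7 63.6]
top gray centre 44 bg 141.0
spad top 70 rect [494.9 -28.6] [85.4 81.1] 15.7 ell [493.3 -28.8] [90.9 95.1]
spad top 90 rect [494.7 -28.5] [88.7 86.3] 15.5 ell [494.9 -28.4] [ 98.3 101.1]
side gray centre 10 bg 120.0
spad side 70 rect [492.8 -26.4] [89. 90.] 14.3 ell [492.8 -25.4] [102.3 103.3]
spad side 90 rect [493.1 -25.2] [89.1 93.1] 15.0 ell [493.3 -25.5] [103.4 105.6]
```

View pics/c1.png

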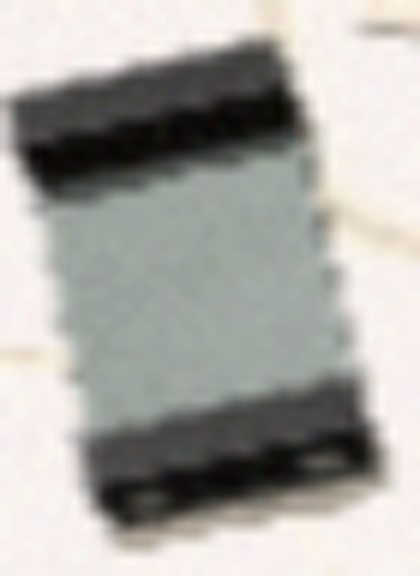

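View pics/c2.png

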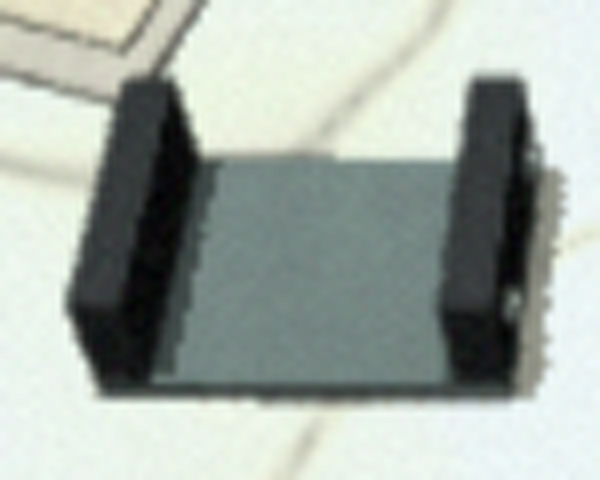

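View pics/c3.png

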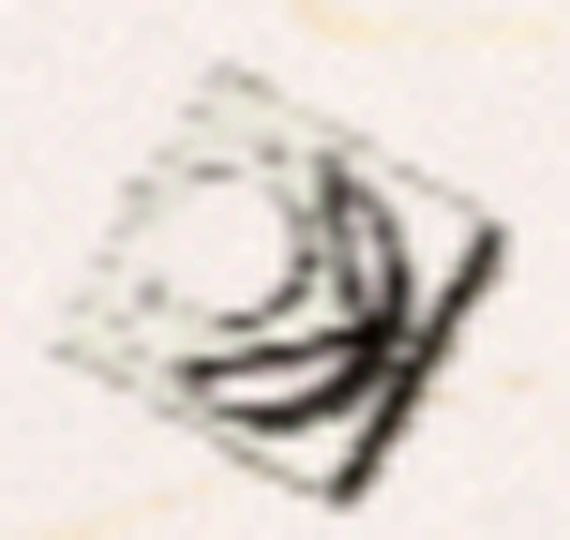

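View pics/c4.png

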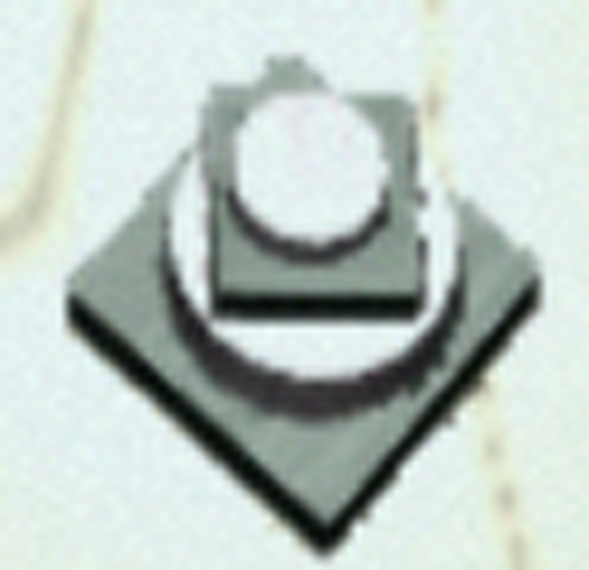

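```bash
cat >> h.py <<'E'
def W(d,x0,y0,k,pts,z):
    return np.array([ray(d,x0+(X+.5)/k-.5,y0+(Y+.5)/k-.5,z)[:2] for X,Y in pts])
def rep(name,w):
    e=np.roll(w,-1,0)-w
    print(name,"c",w.mean(0).round(1),"edges",np.hypot(*e.T).round(1),"ang",np.degrees(np.arctan2(e[:,1],e[:,0])).round(1))
E
python3 - <<'E'
from h import *
import pickle
D=pickle.load(open("D0.pkl","rb")); S,T=D["side"],D["top"]
f=lambda p,z:W(S,250,298,9.5,p,z)
rep("bigsq side",f([(68,295),(325,525),(540,270),(285,58)],17))
t=lambda p,z:W(T,145,212,15,p,z)
rep("bigsq top",t([(55,345),(335,487),(490,225),(225,68)],17))
rep("smallsq side",f([(210,92),(412,98),(420,297),(215,297)],51))
print("sdisc side",f([(310,170)],61),"edges",f([(233,170),(388,170),(310,92),(310,248)],61).round(1).tolist())
print("sdisc top",t([(222,247)],61))
print("ldisc side",f([(165,235),(460,235),(312,385)],37).round(1).tolist())
c=lambda p,z:W(S,140,220,8,p,z)
rep("railsL side",c([(125,80),(170,80),(128,308),(70,308)],43))
rep("railsR side",c([(470,80),(522,80),(500,308),(442,308)],43))
rep("outer side",c([(125,80),(522,80),(500,308),(70,308)],43))
u=lambda p,z:W(T,185,130,12,p,z)
rep("rail U top",u([(12,100),(275,38),(300,95),(30,152)],43))
rep("rail L top",u([(88,438),(358,378),(368,430),(100,485)],43))
rep("outer top",u([(12,100),(275,38),(368,430),(100,485)],43))
E
```

```text
bigsq side c [431.4 279.3] edges [59.7 61.1 60.3 61.7] ang [ 152.4 -118.4  -28.2   62.2]
bigsq top c [433.6 276.3] edges [62.3 58.6 61.7 62.9] ang [-115.3  -28.1   60.8  151.3]
smallsq side c [431.5 278.2] edges [35.9 35.8 35.  36.9] ang [-167.2  102.4   14.6  -76. ]
sdisc side [[432.65728939 278.75731506]] edges [[445.5, 282.1], [419.7, 275.4], [435.5, 264.9], [429.9, 292.2]]
sdisc top [[434.82070554 277.58565157]]
ldisc side [[456.2, 285.9], [405.6, 272.7], [425.8, 305.2]]
railsL side c [708.3 188. ] edges [11.7 69.1 14.  69.1] ang [-165.7  106.8   14.4  -75.1]
railsR side c [621.1 165.6] edges [13.4 68.9 14.  68.9] ang [-165.7  105.8   14.4  -74.6]
outer side c [664.5 176.7] edges [102.7  68.9 103.8  69.1] ang [-165.7  105.8   14.4  -75.1]
rail U top c [710.1 183.2] edges [67.2 16.2 68.5 14.3] ang [ -75.3 -155.3  103.3   20.9]
rail L top c [624.1 161.3] edges [67.9 13.5 67.1 12.3] ang [ -76.1 -167.5  102.9   16.4]
outer top c [667.5 172.9] edges [ 67.2 103.9  67.1 101.7] ang [ -75.3 -165.1  102.9   15. ]
```

```bash
cat >> h.py <<'E'
from scipy.spatial.transform import Rotation as Ro
def go(tx,ty,tz,yang=None):
    s=arm.read_state(); R=Ro.from_quat(s["ee_rot"]).as_matrix(); p=s["position"]
    d=R.T@(np.array([tx,ty,tz])-p); ya=np.degrees(np.arctan2(R[1,1],R[0,1]))
    print("t",round(s["clock"],2),"pos",p.round(1),"yang",round(ya,2),"tilt",np.degrees(np.arccos(-R[2,2])).round(2),"w",round(s["gripper_width"],1),"F",s["contact_force"].round(1))
    print("shift tool mm",d.round(1),"rows>=",round(np.linalg.norm(d)/60,1),"turn",None if yang is None else round(-((yang-ya+90)%180-90),2))
E
python3 - <<'E'
from h import *
import pickle
D=pickle.load(open("D0.pkl","rb"))
def crop(n,x,y,w,h,k,f):
    im=D[n]["image"][y:y+h,x:x+w,::-1]
    im=cv2.resize(im,None,fx=k,fy=k,interpolation=cv2.INTER_CUBIC)
    im=cv2.normalize(im,None,0,255,cv2.NORM_MINMAX); cv2.imwrite("pics/"+f,im)
crop("top",330,208,42,50,11,"d1.png");crop("side",295,122,50,36,12,"d2.png")
go(450,-250,250,104.5)
E
```

```text
t 0.2 pos [ 149.6 -606.5  255.7] yang 103.85 tilt 0.08 w 85.5 F [-0.2 -0.3 -0.1]
shift tool mm [-377.   274.2    6. ] rows>= 7.8 turn -0.65
```

View pics/d1.png

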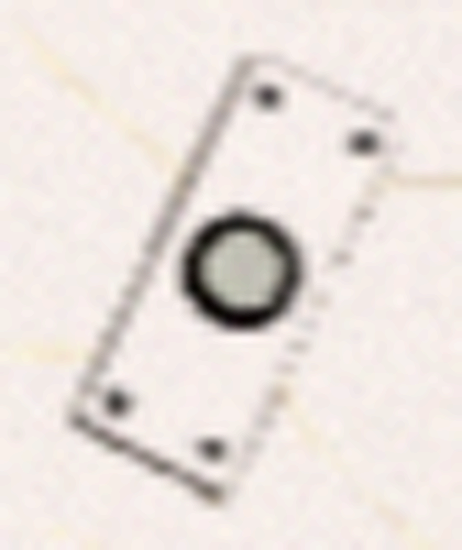

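View pics/d2.png

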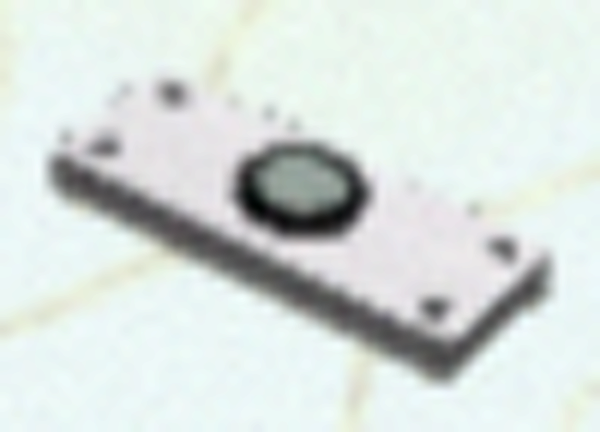

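```bash
python3 - <<'E'
from h import *
import pickle
D=pickle.load(open("D0.pkl","rb")); S,T=D["side"],D["top"]
rep("scr top",W(T,330,208,11,[(267,96),(117,403),(212,448),(363,142)],12))
rep("scr side",W(S,295,122,12,[(105,147),(172,93),(503,246),(435,308)],12))
print(W(T,330,208,11,[(242,270)],16),W(S,295,122,12,[(302,183)],16))
E
```

```text
scr top c [ 438.1 -275.4] edges [92.5 27.3 92.2 28. ] ang [ 153.5 -114.7  -26.9   64.7]
scr side c [ 436.  -274.3] edges [27.8 91.6 29.2 91.7] ang [-115.9  153.9   64.3  -27. ]
[[ 437.97746506 -275.1323635 ]] [[ 436.1091832  -274.13869385]]
```

Request:
drive_tool([
  [[-0.047,0.034,0],0],
  [[-0.047,0.034,0],0],
  [[-0.047,0.034,0],0],
  [[-0.047,0.034,0],0],
  [[-0.047,0.034,0],0],
  [[-0.047,0.034,0],0],
  [[-0.047,0.034,0],0],
  [[-0.047,0.034,0],0],
  [[0,0,0],-0.6],
  [[0,0,0],0],
], fingers=1)

```text
clock: 1.45
position: [449.4, -252.5, 256.1]
ee_rot: [-0.126, 0.992, 0.0, -0.0]
contact_force: [0.1, -0.1, -0.7]
gripper_width: -0.0
```

```bash
python3 - <<'E'
from h import *
S=arm.get_image("side");T=arm.get_image("top")
st=arm.read_state(); p=st["position"]; 
for d,n in((S,"side"),(T,"top")):
    for off in(0,-12,-25): print(n,off,proj(d,p+[0,0,off]).round(1))
u,v=proj(S,p).astype(int); x0,y0=u-35,v-40
im=cv2.resize(S["image"][y0:y0+70,x0:x0+70,::-1],None,fx=8,fy=8,interpolation=cv2.INTER_CUBIC)
cv2.imwrite("pics/e1.png",im); print(x0,y0)
go(433,278,150,104.5)
E
```

```text
side 0 [326.2  55.9]
side -12 [325.5  61. ]
side -25 [324.7  66.4]
top 0 [361.8 216.2]
top -12 [360.8 216.9]
top -25 [359.6 217.7]
291 15
t 1.55 pos [ 448.9 -253.4  256.2] yang 104.37 tilt 0.03 w -0.2 F [-0.7  0.2  0.4]
shift tool mm [-116.5  518.7  106.3] rows>= 9.0 turn -0.13
```

View pics/e1.png

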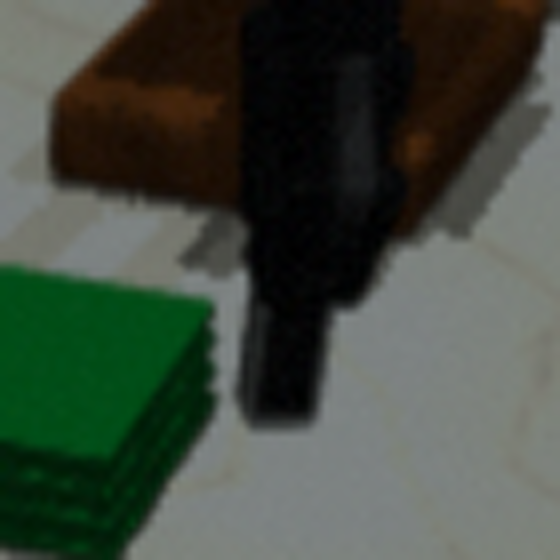

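Request:
drive_tool([
  [[-0.012,0.052,0],0],
  [[-0.012,0.052,0],0],
  [[-0.012,0.052,0],0],
  [[-0.012,0.052,0.01],0],
  [[-0.012,0.052,0.01],0],
  [[-0.012,0.052,0.01],0],
  [[-0.012,0.052,0.01],0],
  [[-0.012,0.052,0.02],0],
  [[-0.012,0.052,0.02],0],
  [[-0.0085,0.0507,0.026],-0.1],
  [[0,0,0],0],
  [[0,0,0],0],
], fingers=0)

```text
clock: 3.05
position: [433.3, 277.6, 150.3]
ee_rot: [-0.126, 0.992, -0.0, -0.0]
contact_force: [-0.9, -0.1, -0.0]
gripper_width: 42.7
```

```bash
cat >> h.py <<'E'
def look(n,x,y,w,h,k,f):
    d=arm.get_image(n); im=d["image"][y:y+h,x:x+w,::-1]
    im=cv2.resize(im,None,fx=k,fy=k,interpolation=cv2.INTER_CUBIC)
    im=cv2.normalize(im,None,0,255,cv2.NORM_MINMAX); cv2.imwrite("pics/"+f,im); return d
E
python3 - <<'E'
from h import *
look("side",240,230,90,120,5,"f1.png"); d=look("top",130,190,70,70,8,"f2.png")
go(433.5,278,80,104.3)
E
```

```text
t 3.15 pos [433.5 277.5 151. ] yang 104.43 tilt 0.06 w 42.8 F [-0.2 -0.3  0.5]
shift tool mm [-0.1  0.5 71. ] rows>= 1.2 turn 0.13
```

View pics/f1.png

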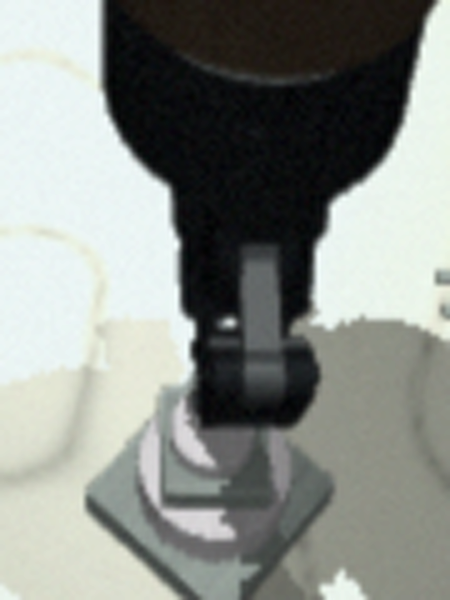

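View pics/f2.png

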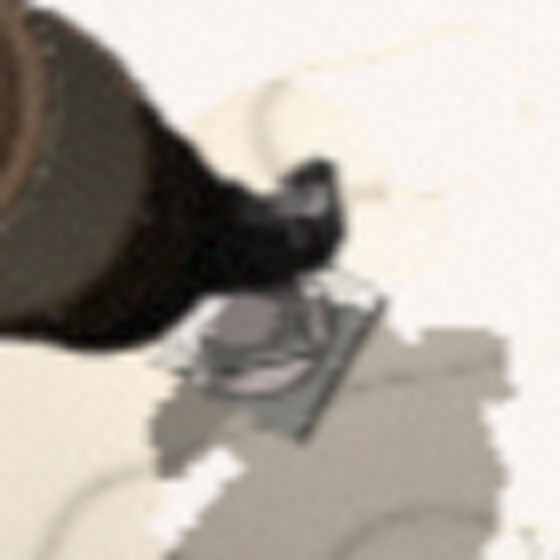

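```bash
python3 - <<'E'
from h import *
S=arm.get_image("side")
p=arm.read_state()["position"];R=Ro.from_quat(arm.read_state()["ee_rot"]).as_matrix()
for z in (0,23): print(z,[proj(S,p+R@np.array([sx,36*1.0,z])).round(1) for sx in(-11,0,11)])
print(proj(S,[433,278,61]),proj(S,[433,278,126]))
E
```

```text
0 [array([278.4, 310.8]), array([286.3, 310.8]), array([294.3, 310.9])]
23 [array([277.7, 318.1]), array([285.4, 318.1]), array([293.1, 318.1])]
[282.0707819  314.96477396] [284.18275418 295.89695185]
```

```bash
python3 - <<'E'
from h import *
p=arm.read_state()["position"];R=Ro.from_quat(arm.read_state()["ee_rot"]).as_matrix()
for n,(x0,y0,w,h,k) in {"side":(240,230,90,120,5),"top":(120,180,80,80,7)}.items():
    d=arm.get_image(n); im=cv2.resize(d["image"][y0:y0+h,x0:x0+w,::-1],None,fx=k,fy=k,interpolation=cv2.INTER_CUBIC)
    im=cv2.convertScaleAbs(im,alpha=2.2)
    def pt(X,c):
        u=proj(d,X); cv2.circle(im,tuple(int(round(q)) for q in ((u[0]+.5-x0)*k-.5,(u[1]+.5-y0)*k-.5)),3,c,-1)
    for sy,c in((1,(0,0,255)),(-1,(0,255,0))):
        for z in(24,0,-30):
            for sx in(-11,11): pt(p+R@np.array([sx,sy*21.5,z]),c)
    pt(p,(255,0,0)); pt([433,278,61],(255,0,255))
    cv2.imwrite(f"pics/g_{n}.png",im)
E
```

```text
(no output)
```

View pics/g_side.png

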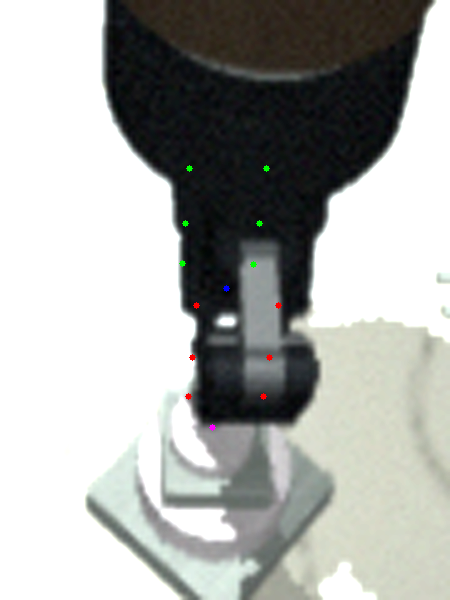

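View pics/g_top.png

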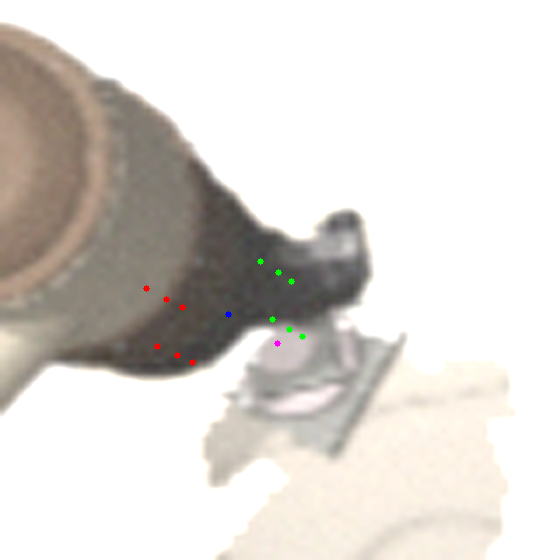

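```bash
python3 - <<'E'
from h import *
p=arm.read_state()["position"];R=Ro.from_quat(arm.read_state()["ee_rot"]).as_matrix()
S=arm.get_image("side")
g=lambda X:((proj(S,X)+.5-[240,230])*5-.5).round(0)
for y in(40,57):
  for z in(-30,-10,10): print(y,z,g(p+R@np.array([0,y,z])))
for z in(-60,-90,-120,-140): print("axis",z,g(p+R@np.array([0,0,z])))
E
```

```text
40 -30 [241. 370.]
40 -10 [237. 405.]
40 10 [233. 437.]
57 -30 [246. 433.]
57 -10 [241. 466.]
57 10 [236. 497.]
axis -60 [239. 177.]
axis -90 [246. 112.]
axis -120 [254.  42.]
axis -140 [260. -10.]
```

Request:
drive_tool([
  [[-0.001,0.0004,0.03],0],
  [[0,0,0.03],0],
  [[0,0,0.0125],0],
  [[0,0,0],0],
  [[0,0,0],0],
])

```text
clock: 3.98
position: [434.5, 279.9, 78.9]
ee_rot: [-0.127, 0.992, 0.001, 0.001]
contact_force: [-0.0, -0.9, -0.1]
gripper_width: 43.0
```

Request:
drive_tool([
  [[0,0,0],0],
  [[0,0,0],0],
  [[0,0,0],0],
  [[0,0,0],0],
  [[0,0,0],0],
  [[0,0,0],0],
], fingers=1)

```text
clock: 4.72
position: [434.4, 279.9, 79.3]
ee_rot: [-0.127, 0.992, 0.001, 0.001]
contact_force: [-0.6, -1.0, 5.7]
gripper_width: 24.3
```

```bash
python3 - <<'E'
from h import *
look("side",240,270,80,90,6.5,"i1.png"); look("top",130,195,60,60,9,"i2.png")
go(434.5,278,78)
E
```

```text
t 4.83 pos [434.4 279.9  79.3] yang 104.59 tilt 0.15 w 24.3 F [-0.7 -0.8  5.4]
shift tool mm [ 0.4 -1.9  1.3] rows>= 0.0 turn None
```

View pics/i1.png

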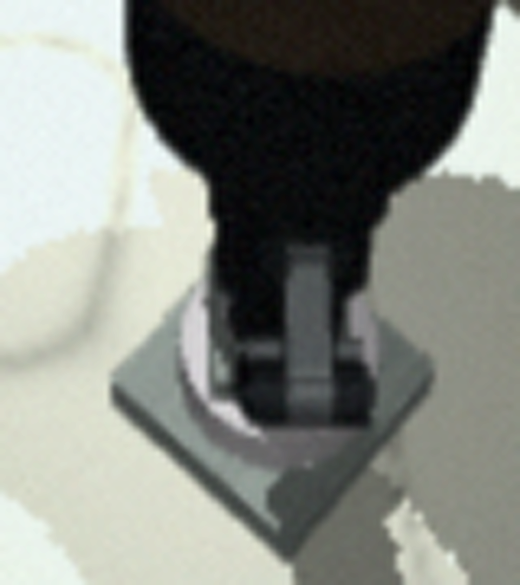

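View pics/i2.png

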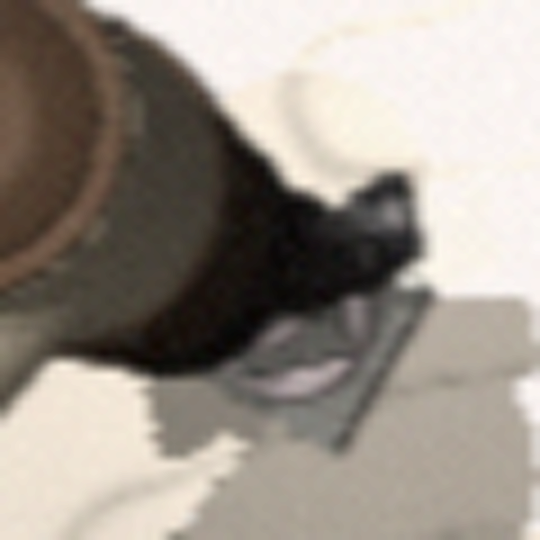

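Request:
drive_tool([
  [[0,0,-0.005],0],
  [[0,0,-0.03],0],
  [[0,0,-0.05],0],
  [[0,0,-0.05],0],
  [[0,0,0],0],
  [[0,0,0],0],
])

```text
clock: 5.58
position: [433.2, 278.9, 212.5]
ee_rot: [-0.126, 0.992, 0.0, -0.0]
contact_force: [0.3, 0.4, -1.2]
gripper_width: 24.4
```

```bash
python3 - <<'E'
from h import *
look("side",230,220,100,140,4.2,"j1.png"); look("top",110,180,80,70,8,"j2.png")
go(434.5,278,78)
E
```

```text
t 5.67 pos [433.1 278.6 211.4] yang 104.54 tilt 0.18 w 24.4 F [ 0.6  0.5 -0.9]
shift tool mm [ -1.6  -0.8 133.4] rows>= 2.2 turn None
```

View pics/j1.png

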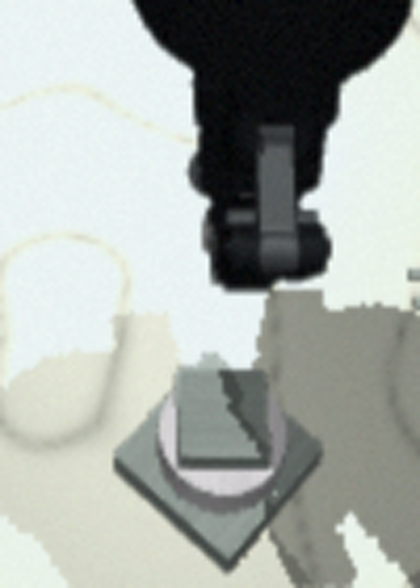

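View pics/j2.png

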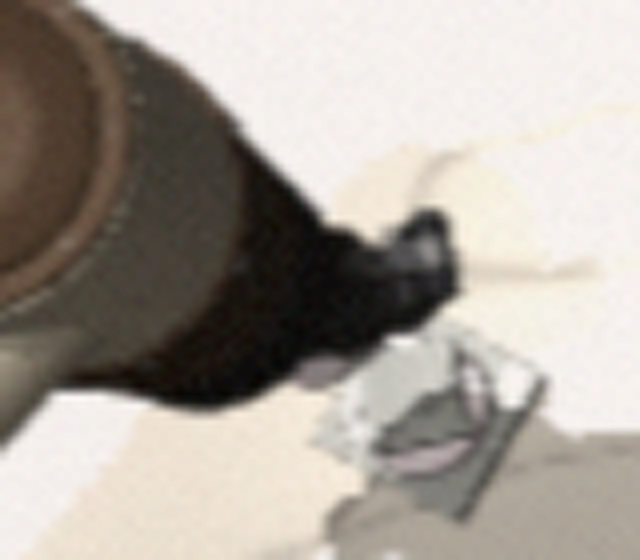

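```bash
python3 - <<'E'
from h import *
go(624,-175,150,104.5)
E
```

```text
t 5.67 pos [433.1 278.6 211.4] yang 104.54 tilt 0.18 w 24.4 F [ 0.6  0.5 -0.9]
shift tool mm [ -71.1 -486.9   61.9] rows>= 8.3 turn 0.04
```

Request:
drive_tool([
  [[-0.007,-0.05,0],0],
  [[-0.007,-0.05,0],0],
  [[-0.007,-0.05,0.005],0],
  [[-0.007,-0.05,0.007],0],
  [[-0.007,-0.05,0.007],0],
  [[-0.007,-0.05,0.007],0],
  [[-0.007,-0.05,0.007],0],
  [[-0.007,-0.05,0.007],0],
  [[-0.007,-0.05,0.007],0],
  [[-0.008,-0.037,0.014],0],
  [[0,0,0],0],
  [[0,0,0],0],
])

```text
clock: 7.18
position: [624.2, -174.0, 150.4]
ee_rot: [-0.127, 0.992, 0.0, -0.001]
contact_force: [-0.6, 0.5, 0.2]
gripper_width: 24.2
```

```bash
python3 - <<'E'
from h import *
look("side",210,60,80,120,5,"k1.png"); look("top",270,130,90,80,7,"k2.png")
go(624,-175,40,104.5)
E
```

```text
t 7.28 pos [ 624.6 -173.3  151.7] yang 104.62 tilt 0.03 w 24.5 F [-0.1  0.8 -0.5]
shift tool mm [  1.   -1.5 111.7] rows>= 1.9 turn 0.12
```

View pics/k1.png

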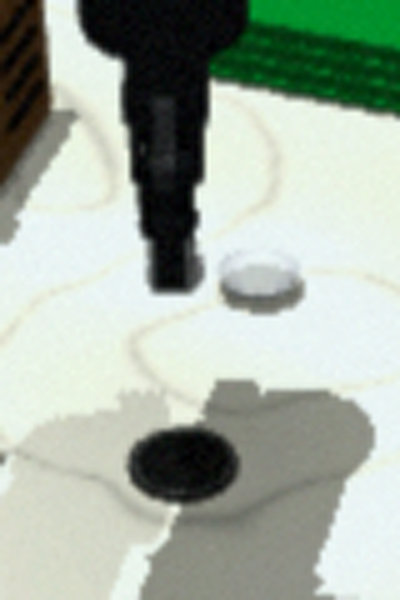

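View pics/k2.png

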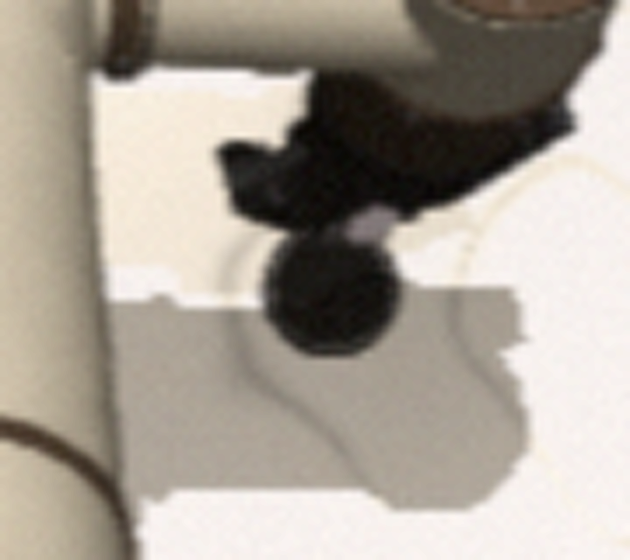

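```bash
python3 - <<'E'
from h import *
S=arm.get_image("side")
p=arm.read_state()["position"]
print(proj(S,p-[0,0,25]),proj(S,[p[0],p[1],4]), ray(S,244.5,53+60-.5,p[2]-25))
E
```

```text
[243.4721096  113.56829954] [244.82427299 152.19045955] [ 623.58349633 -178.26474564  127.09042888]
```

Request:
drive_tool([
  [[0.0008,-0.001,0.05],0],
  [[0,0,0.04],0],
  [[0,0,0.02],0],
  [[0,0,0.004],0],
  [[0,0,0],0],
  [[0,0,0],0],
])

```text
clock: 8.07
position: [625.4, -175.2, 39.5]
ee_rot: [-0.127, 0.992, -0.0, 0.001]
contact_force: [-0.1, -0.8, -0.7]
gripper_width: 24.4
```

Request:
drive_tool([
  [[0.0008,0.0005,0.004],0],
  [[0,0,0.002],0],
  [[0,0,0.001],0],
  [[0,0,0],0],
  [[0,0,0],0],
])

```text
clock: 8.7
position: [623.5, -175.1, 32.3]
ee_rot: [-0.127, 0.992, -0.0, 0.0]
contact_force: [-3.0, 0.6, 8.2]
gripper_width: 24.4
```

Request:
drive_tool([
  [[0,0,0],0],
  [[0,0,0],0],
  [[0,0,0],0],
  [[0,0,0],0],
  [[0,0,-0.02],0],
  [[0,0,-0.05],0],
  [[0,0,-0.05],0],
  [[0,0,0],0],
], fingers=-0.2)

```text
clock: 9.7
position: [626.3, -175.5, 156.3]
ee_rot: [-0.127, 0.992, -0.001, 0.005]
contact_force: [0.6, -0.7, 0.1]
gripper_width: 51.2
```

```bash
python3 - <<'E'
from h import *
go(434.5,278,150,104)
E
```

```text
t 9.7 pos [ 626.3 -175.5  156.3] yang 104.6 tilt 0.62 w 51.2 F [ 0.6 -0.7  0.1]
shift tool mm [ 71.4 487.2   3.6] rows>= 8.2 turn 0.6
```

Request:
drive_tool([
  [[0.007,0.05,-0.004],0],
  [[0.007,0.05,0],0],
  [[0.007,0.05,0],0],
  [[0.007,0.05,0],0],
  [[0.007,0.05,0],0],
  [[0.007,0.05,0],0],
  [[0.007,0.05,0],0],
  [[0.007,0.05,0],0],
  [[0.007,0.05,0],0],
  [[0.007,0.037,0],0.8],
  [[0,0,0],0],
  [[0,0,0],0],
])

```text
clock: 11.2
position: [433.0, 278.1, 154.2]
ee_rot: [-0.12, 0.993, -0.0, -0.001]
contact_force: [0.3, 0.8, -0.0]
gripper_width: 51.3
```

```bash
python3 - <<'E'
from h import *
d=look("top",285,140,60,60,9,"l1.png"); e=look("side",215,125,60,50,10,"l2.png")
go(434.5,278,64,103.7)
E
```

```text
t 11.3 pos [433.5 277.6 154.4] yang 103.68 tilt 0.06 w 51.3 F [ 0.7 -0.4 -0. ]
shift tool mm [-1.1  0.2 90.4] rows>= 1.5 turn -0.02
```

View pics/l1.png

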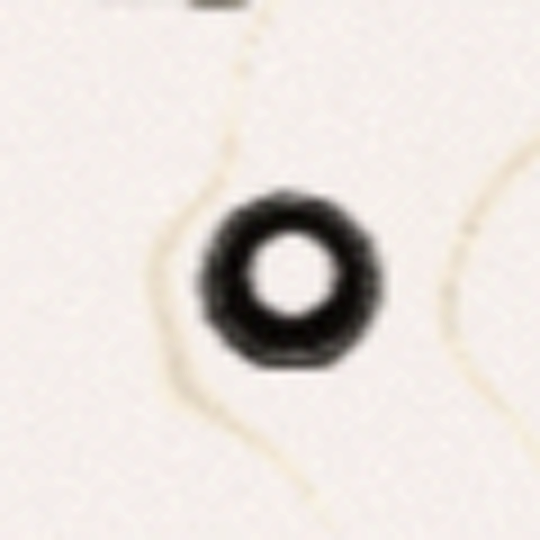

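View pics/l2.png

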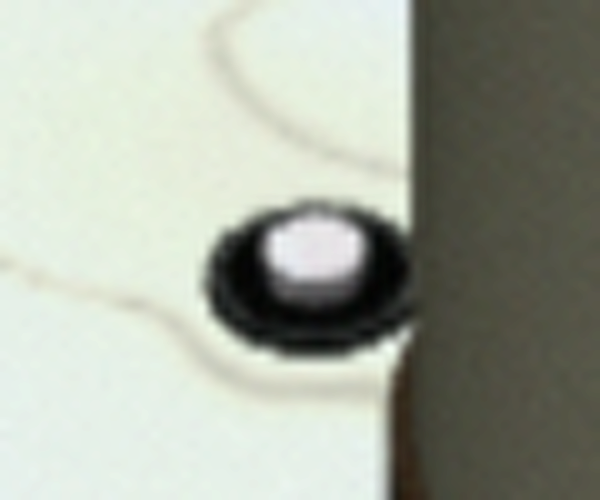

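```bash
python3 - <<'E'
from h import *
T=arm.get_image("top");S=arm.get_image("side")
def cen(d,p,lo,z,inv=False):
    g=cv2.cvtColor(d["image"],cv2.COLOR_RGB2GRAY)
    m=((g>lo) if not inv else (g<lo)).astype(np.uint8)
    cs,_=cv2.findContours(m,cv2.RETR_CCOMP if not inv else cv2.RETR_EXTERNAL,cv2.CHAIN_APPROX_NONE)
    c=min((c for c in cs if cv2.pointPolygonTest(c,p,False)>=0),key=cv2.contourArea)
    e=cv2.fitEllipse(c); return np.round(e[0],2),np.round(e[1],1),ray(d,*e[0],z).round(1)
print("disc T",cen(T,(317,170),95,14)); print("disc S",cen(S,(246,149),85,14))
print("pad T",cen(T,(310,171),90,4,True))
E
```

```text
disc T (array([317., 170.]), array([8.5, 8.5]), array([ 623.3, -176.1,   14. ]))
disc S (array([243.16, 206.72]), array([345.3, 552.4]), array([572.4,  26.5,  14. ]))
pad T (array([316.8 , 171.07]), array([18.2, 18.4]), array([ 622.5, -176.7,    4. ]))
```

Request:
drive_tool([
  [[-0.001,0.0002,0.04],0],
  [[0,0,0.03],0],
  [[0,0,0.018],0],
  [[0,0,0.002],0],
  [[0,0,0],0],
  [[0,0,0],0],
])

```text
clock: 12.15
position: [434.8, 279.5, 65.8]
ee_rot: [-0.12, 0.993, 0.001, 0.001]
contact_force: [-0.6, 0.8, 0.9]
gripper_width: 51.3
```

```bash
python3 - <<'E'
from h import *
go(434.5,278,64,103.7)
E
```

```text
t 12.15 pos [434.8 279.5  65.8] yang 103.74 tilt 0.12 w 51.3 F [-0.6  0.8  0.9]
shift tool mm [ 0.7 -1.4  1.8] rows>= 0.0 turn 0.04
```

Request:
drive_tool([
  [[0.0003,-0.0015,0.001],0],
  [[0,0,0],0],
  [[0,0,0],0],
])

```text
clock: 12.52
position: [434.4, 277.6, 64.0]
ee_rot: [-0.12, 0.993, 0.0, 0.0]
contact_force: [-0.1, -0.4, -0.4]
gripper_width: 51.3
```

Request:
drive_tool([
  [[0,0,0],0],
  [[0,0,0],0],
  [[0,0,0],0],
  [[0,0,0],0],
  [[0,0,0],0],
  [[0,0,0],0],
], fingers=1)

```text
clock: 13.28
position: [434.6, 277.9, 64.2]
ee_rot: [-0.12, 0.993, 0.0, 0.0]
contact_force: [-0.3, 0.7, 4.8]
gripper_width: 34.4
```

Request:
drive_tool([
  [[0,0,-0.005],0],
  [[0,0,-0.03],0],
  [[0,0,-0.05],0],
  [[0,0,-0.02],0],
  [[0,0,0],0],
])

```text
clock: 13.9
position: [434.7, 278.1, 170.1]
ee_rot: [-0.12, 0.993, 0.001, 0.001]
contact_force: [-1.0, 0.4, -1.1]
gripper_width: 34.4
```

```bash
python3 - <<'E'
from h import *
go(668,174.5,140,104.7)
look("side",230,250,90,110,5,"m1.png")
E
```

```text
t 13.9 pos [434.7 278.1 170.1] yang 103.74 tilt 0.2 w 34.4 F [-1.   0.4 -1.1]
shift tool mm [-201.9 -156.1   30.3] rows>= 4.3 turn -0.96
```

View pics/m1.png

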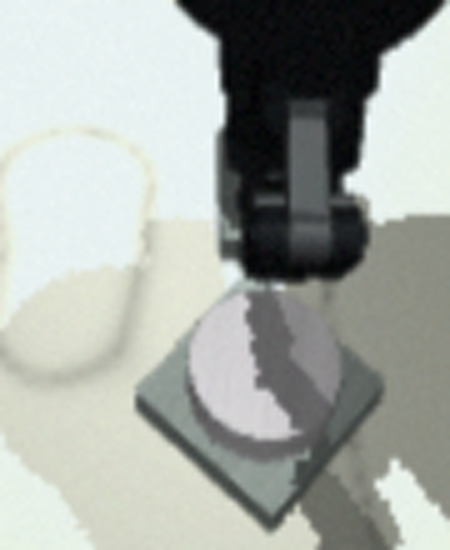

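Request:
drive_tool([
  [[-0.04,-0.031,0],0],
  [[-0.04,-0.031,0],0],
  [[-0.04,-0.031,0],0],
  [[-0.04,-0.031,0],0],
  [[-0.041,-0.032,0.02],-1],
  [[0,0,0],0],
  [[0,0,0],0],
])

```text
clock: 14.82
position: [665.6, 173.4, 146.3]
ee_rot: [-0.128, 0.992, -0.001, -0.002]
contact_force: [-0.4, 0.2, 0.5]
gripper_width: 34.5
```

```bash
python3 - <<'E'
from h import *
go(668,174.5,60,104.7)
look("side",130,160,100,130,4.4,"n1.png");look("top",150,110,90,90,6,"n2.png")
E
```

```text
t 14.82 pos [665.6 173.4 146.3] yang 104.71 tilt 0.26 w 34.5 F [-0.4  0.2  0.5]
shift tool mm [-3.   0.5 86.3] rows>= 1.4 turn 0.01
```

View pics/n1.png

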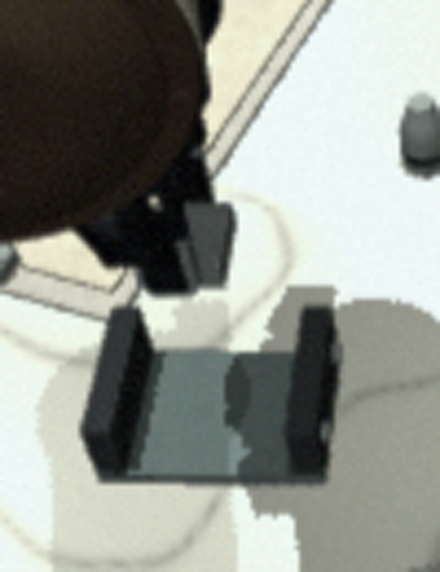

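View pics/n2.png

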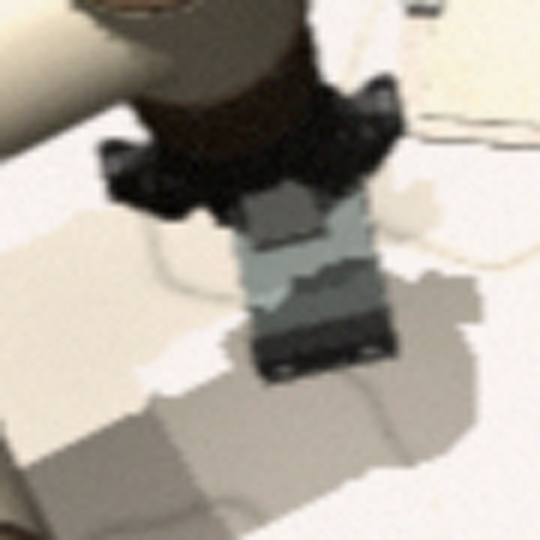

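```bash
python3 - <<'E'
from h import *
s=arm.read_state();p=s["position"];R=Ro.from_quat(s["ee_rot"]).as_matrix()
for n,(x0,y0,w,h,k) in {"side":(130,160,100,130,4.4),"top":(150,110,90,90,6)}.items():
    d=arm.get_image(n); im=cv2.resize(d["image"][y0:y0+h,x0:x0+w,::-1],None,fx=k,fy=k,interpolation=cv2.INTER_CUBIC)
    im=cv2.convertScaleAbs(im,alpha=1.8)
    for z,c in((13.2,(0,255,0)),(27.2,(0,0,255))):
        for sx in(-18,18):
            for sy in (-18,18):
                u=proj(d,p+R@np.array([sx,sy,z])); cv2.circle(im,tuple(int(round(q)) for q in ((u[0]+.5-x0)*k-.5,(u[1]+.5-y0)*k-.5)),2,c if sx<0 else (255,c[1],c[2]),-1)
    cv2.imwrite(f"pics/o_{n}.png",im)
E
```

```text
(no output)
```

View pics/o_side.png

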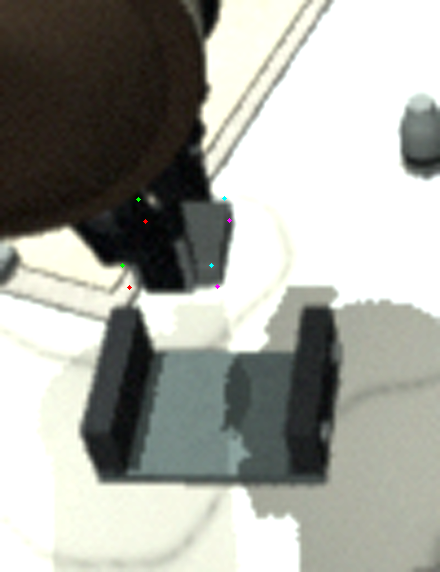

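View pics/o_top.png

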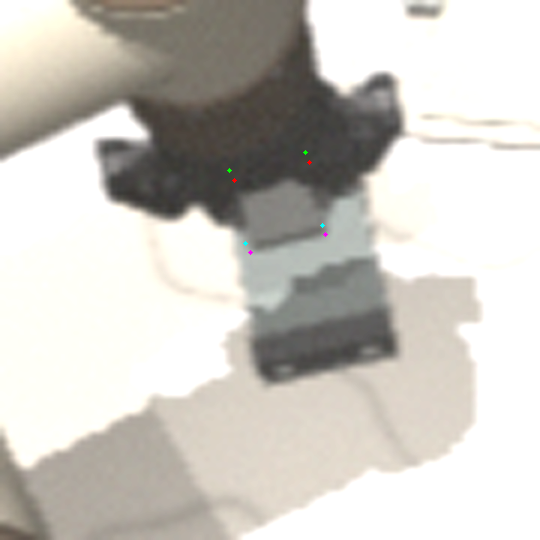

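Request:
drive_tool([
  [[-0.0025,0.001,0.04],0],
  [[0,0,0.04],0],
  [[0,0,0.01],0],
  [[0,0,0.01],0],
  [[0,0,0],0],
  [[0,0,0],0],
  [[0,0,0],0],
])

```text
clock: 15.9
position: [669.4, 175.7, 50.0]
ee_rot: [-0.128, 0.992, 0.0, 0.001]
contact_force: [-0.1, -0.0, -0.6]
gripper_width: 34.4
```

```bash
python3 - <<'E'
from h import *
go(667.8,174,35.2,104.7)
E
```

```text
t 15.9 pos [669.4 175.7  50. ] yang 104.76 tilt 0.12 w 34.4 F [-0.1 -0.  -0.6]
shift tool mm [ 2.  -1.2 14.8] rows>= 0.3 turn 0.06
```

Request:
drive_tool([
  [[0.0015,-0.0012,0.006],0],
  [[0,0,0.004],0],
  [[0,0,0.002],0],
  [[0,0,0],0],
  [[0,0,0],0],
])

```text
clock: 16.52
position: [667.8, 174.0, 36.9]
ee_rot: [-0.128, 0.992, -0.0, 0.0]
contact_force: [-0.3, 0.3, -0.9]
gripper_width: 34.0
```

```bash
python3 - <<'E'
from h import *
go(667.8,174,35.2,104.7)
E
```

```text
t 16.52 pos [667.8 174.   36.9] yang 104.76 tilt 0.01 w 34.0 F [-0.3  0.3 -0.9]
shift tool mm [0.  0.1 1.7] rows>= 0.0 turn 0.06
```

Request:
drive_tool([
  [[0,0,0.0015],0],
  [[0,0,0.0005],0],
  [[0,0,0],0],
  [[0,0,0],0],
])

```text
clock: 17.02
position: [667.9, 174.0, 35.3]
ee_rot: [-0.128, 0.992, 0.0, 0.0]
contact_force: [-1.0, -0.8, 3.1]
gripper_width: 34.5
```

Request:
drive_tool([
  [[0,0,0],0],
  [[0,0,0],0],
  [[0,0,0],0],
  [[0,0,0],0],
  [[0,0,-0.02],0],
  [[0,0,-0.05],0],
  [[0,0,-0.05],0],
  [[0,0,0],0],
  [[0,0,0],0],
], fingers=-0.6)

```text
clock: 18.15
position: [667.5, 173.9, 155.9]
ee_rot: [-0.128, 0.992, 0.0, 0.0]
contact_force: [0.7, -0.2, -0.0]
gripper_width: 68.1
```

```bash
python3 - <<'E'
from h import *
go(434.3,278,150,104.7)
E
```

```text
t 18.15 pos [667.5 173.9 155.9] yang 104.74 tilt 0.07 w 68.1 F [ 0.7 -0.2 -0. ]
shift tool mm [199.  160.    5.8] rows>= 4.3 turn 0.04
```

Request:
drive_tool([
  [[0.04,0.032,0],0],
  [[0.04,0.032,0],0],
  [[0.04,0.032,0],0],
  [[0.04,0.032,0],0],
  [[0.039,0.032,0.005],0],
  [[0,0,0],0],
  [[0,0,0],0],
])

```text
clock: 19.02
position: [434.5, 277.9, 149.4]
ee_rot: [-0.129, 0.992, -0.0, -0.0]
contact_force: [-0.4, -0.4, 0.6]
gripper_width: 68.3
```

```bash
python3 - <<'E'
from h import *
go(434.3,278,45,104.7)
look("side",140,220,75,60,8,"p1.png");look("top",180,125,45,55,11,"p2.png")
E
```

```text
t 19.02 pos [434.5 277.9 149.4] yang 104.79 tilt 0.06 w 68.3 F [-0.4 -0.4  0.6]
shift tool mm [1.000e-01 2.000e-01 1.044e+02] rows>= 1.7 turn 0.09
```

View pics/p1.png

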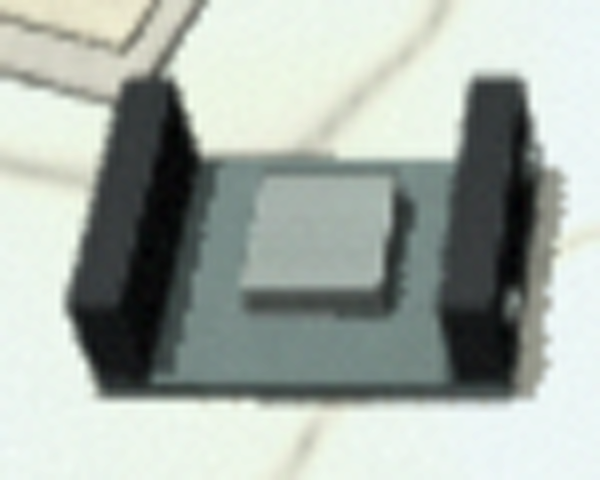

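View pics/p2.png

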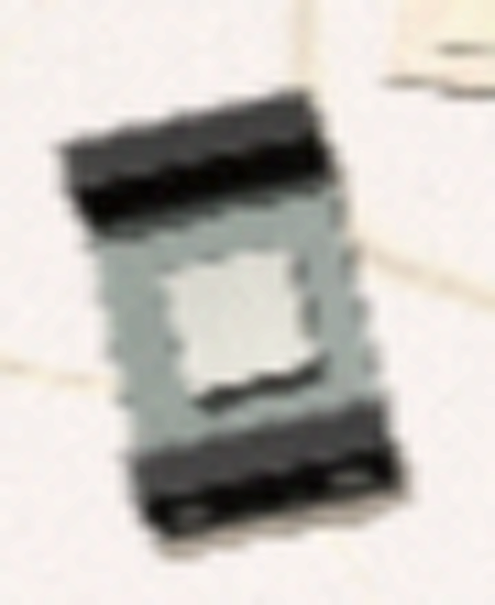

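```bash
python3 - <<'E'
from h import *
T=arm.get_image("top");S=arm.get_image("side")
rep("sq T",W(T,180,125,11,[(163,278),(288,253),(312,358),(193,388)],22))
rep("outer T",W(T,180,125,11,[(63,150),(310,92),(400,458),(152,512)],43))
rep("sq S",W(S,140,220,8,[(262,175),(397,178),(385,290),(245,290)],22))
rep("outer S",W(S,140,220,8,[(125,80),(522,80),(500,308),(70,308)],43))
E
```

```text
sq T c [666.8 172.5] edges [34.9 30.7 33.5 32.5] ang [ -77.4 -165.4  105.6   17.1]
outer T c [665.7 171.9] edges [ 68.8 106.   67.8 104.7] ang [ -75.3 -164.7  103.6   15.9]
sq S c [664.2 174.7] edges [35.3 34.3 35.2 35.3] ang [-167.2  107.    14.4  -73. ]
outer S c [664.5 176.7] edges [102.7  68.9 103.8  69.1] ang [-165.7  105.8   14.4  -75.1]
```

Request:
drive_tool([
  [[0,0,0.04],0],
  [[0,0,0.04],0],
  [[0,0,0.02],0],
  [[0,0,0.003],0],
  [[0,0,0],0],
  [[0,0,0],0],
  [[0,0,0],0],
])

```text
clock: 20.1
position: [434.9, 278.3, 47.7]
ee_rot: [-0.128, 0.992, 0.001, 0.001]
contact_force: [0.1, -0.0, -0.2]
gripper_width: 68.2
```

```bash
python3 - <<'E'
from h import *
go(434.3,278,43.5,104.7)
E
```

```text
t 20.1 pos [434.9 278.3  47.7] yang 104.75 tilt 0.11 w 68.2 F [ 0.1 -0.  -0.2]
shift tool mm [ 0.7 -0.2  4.2] rows>= 0.1 turn 0.05
```

Request:
drive_tool([
  [[0.0005,0,0.003],0],
  [[0,0,0],0],
  [[0,0,0],0],
  [[0,0,0],0],
])

```text
clock: 20.6
position: [434.0, 277.9, 43.8]
ee_rot: [-0.128, 0.992, 0.0, 0.0]
contact_force: [-0.3, 0.7, -0.9]
gripper_width: 68.7
```

Request:
drive_tool([
  [[0,0,0],0],
  [[0,0,0],0],
  [[0,0,0],0],
  [[0,0,0],0],
  [[0,0,0],0],
  [[0,0,0],0],
], fingers=1)

```text
clock: 21.35
position: [434.3, 278.1, 44.4]
ee_rot: [-0.129, 0.992, 0.0, 0.0]
contact_force: [-1.6, 0.2, 5.5]
gripper_width: 50.3
```

Request:
drive_tool([
  [[0,0,-0.005],0],
  [[0,0,-0.03],0],
  [[0,0,-0.05],0],
  [[0,0,-0.03],0],
  [[0,0,0],0],
  [[0,0,0],0],
])

```text
clock: 22.1
position: [433.3, 277.2, 157.7]
ee_rot: [-0.128, 0.992, -0.0, -0.001]
contact_force: [-0.6, 0.7, -0.4]
gripper_width: 50.0
```

```bash
python3 - <<'E'
from h import *
go(667.6,174.3,150,104.7)
look("side",230,240,90,120,5,"q1.png")
E
```

```text
t 22.1 pos [433.3 277.2 157.7] yang 104.72 tilt 0.13 w 50.0 F [-0.6  0.7 -0.4]
shift tool mm [-200.5 -159.     7.4] rows>= 4.3 turn 0.02
```

View pics/q1.png

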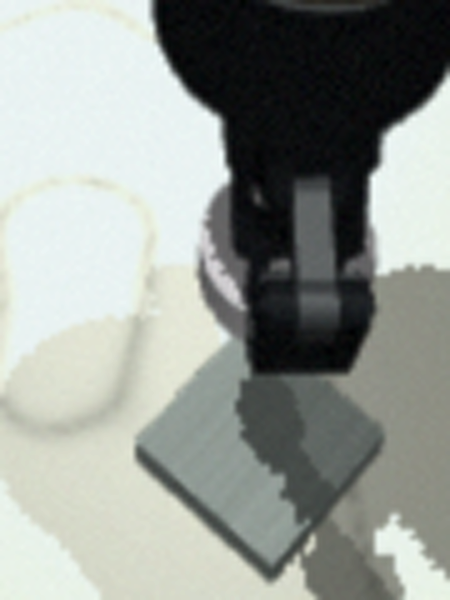

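Request:
drive_tool([
  [[-0.04,-0.032,0],0],
  [[-0.04,-0.032,0],0],
  [[-0.04,-0.032,0],0],
  [[-0.04,-0.032,0],0],
  [[-0.04,-0.031,0.025],0],
  [[0,0,0],0],
  [[0,0,0],0],
])

```text
clock: 23.02
position: [667.1, 174.5, 131.6]
ee_rot: [-0.128, 0.992, -0.001, -0.002]
contact_force: [-0.8, 0.6, -0.4]
gripper_width: 49.7
```

```bash
python3 - <<'E'
from h import *
go(667.6,174.3,60,104.7)
s=arm.read_state();p=s["position"];R=Ro.from_quat(s["ee_rot"]).as_matrix()
for n,(x0,y0,w,h,k) in {"side":(130,160,100,130,4.4),"top":(150,110,90,90,6)}.items():
    d=arm.get_image(n); im=cv2.resize(d["image"][y0:y0+h,x0:x0+w,::-1],None,fx=k,fy=k,interpolation=cv2.INTER_CUBIC)
    im=cv2.convertScaleAbs(im,alpha=1.8)
    for z,c in((7.4,(0,255,0)),(27.4,(0,0,255))):
        for a in range(0,360,15):
                u=proj(d,p+R@np.array([26*np.cos(a/57.3),26*np.sin(a/57.3),z])); cv2.circle(im,tuple(int(round(q)) for q in ((u[0]+.5-x0)*k-.5,(u[1]+.5-y0)*k-.5)),1,c,-1)
    cv2.imwrite(f"pics/r_{n}.png",im)
E
```

```text
t 23.02 pos [667.1 174.5 131.6] yang 104.73 tilt 0.23 w 49.7 F [-0.8  0.6 -0.4]
shift tool mm [-0.7 -0.3 71.6] rows>= 1.2 turn 0.03
```

View pics/r_side.png

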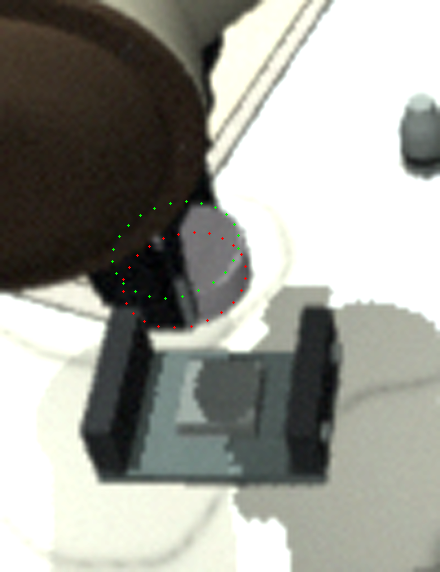

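View pics/r_top.png

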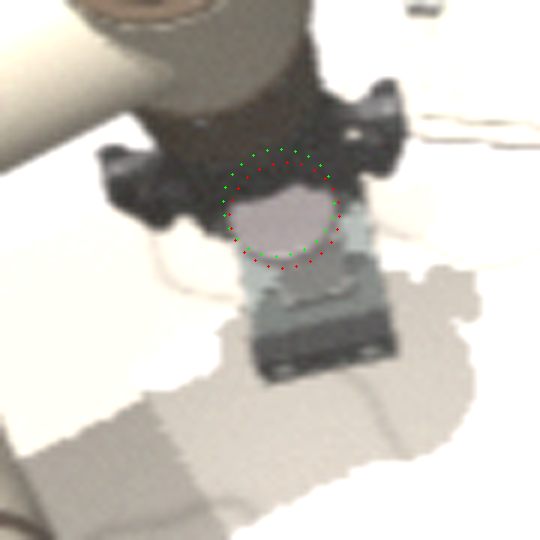

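Request:
drive_tool([
  [[-0.0005,0,0.04],0],
  [[0,0,0.02],0],
  [[0,0,0.01],0],
  [[0,0,0.005],0],
  [[0,0,0],0],
  [[0,0,0],0],
  [[0,0,0],0],
])

```text
clock: 24.0
position: [668.8, 175.3, 59.6]
ee_rot: [-0.128, 0.992, 0.0, 0.001]
contact_force: [0.4, -1.1, 0.0]
gripper_width: 49.5
```

```bash
python3 - <<'E'
from h import *
go(667.6,174.3,49.4,104.7)
E
```

```text
t 24.0 pos [668.8 175.3  59.6] yang 104.75 tilt 0.08 w 49.5 F [ 0.4 -1.1  0. ]
shift tool mm [ 1.4 -0.6 10.2] rows>= 0.2 turn 0.05
```

Request:
drive_tool([
  [[0.001,-0.0005,0.005],0],
  [[0,0,0.002],0],
  [[0,0,0.001],0],
  [[0,0,0],0],
  [[0,0,0],0],
])

```text
clock: 24.62
position: [667.6, 174.4, 50.9]
ee_rot: [-0.128, 0.992, 0.0, 0.0]
contact_force: [-0.1, 0.3, -0.2]
gripper_width: 49.9
```

```bash
python3 - <<'E'
from h import *
go(667.6,174.3,49.4,104.7)
E
```

```text
t 24.62 pos [667.6 174.4  50.9] yang 104.76 tilt 0.01 w 49.9 F [-0.1  0.3 -0.2]
shift tool mm [ 0.1 -0.1  1.5] rows>= 0.0 turn 0.06
```

Request:
drive_tool([
  [[0,0,0.0012],0],
  [[0,0,0.0008],0],
  [[0,0,0],0],
  [[0,0,0],0],
])

```text
clock: 25.12
position: [667.7, 174.5, 49.5]
ee_rot: [-0.129, 0.992, 0.0, 0.0]
contact_force: [-1.3, -0.5, 4.5]
gripper_width: 49.8
```

Request:
drive_tool([
  [[0,0,0],0],
  [[0,0,0],0],
  [[0,0,0],0],
  [[0,0,0],0],
  [[0,0,-0.02],0],
  [[0,0,-0.05],0],
  [[0,0,-0.04],0],
  [[0,0,0],0],
  [[0,0,0],0],
], fingers=-0.9)

```text
clock: 26.25
position: [667.3, 174.4, 159.6]
ee_rot: [-0.128, 0.992, 0.0, 0.0]
contact_force: [-0.2, -0.4, 0.4]
gripper_width: 81.5
```

```bash
python3 - <<'E'
from h import *
go(434.3,278,150,62)
E
```

```text
t 26.25 pos [667.3 174.4 159.6] yang 104.74 tilt 0.05 w 81.5 F [-0.2 -0.4  0.4]
shift tool mm [199.  159.5   9.6] rows>= 4.3 turn 42.74
```

Request:
drive_tool([
  [[0.04,0.032,0],0],
  [[0.04,0.032,0],0],
  [[0.04,0.032,0],0],
  [[0.04,0.032,0],0],
  [[0.039,0.032,0.005],0],
  [[0,0,0],9],
  [[0,0,0],9],
  [[0,0,0],9],
  [[0,0,0],9],
  [[0,0,0],7],
  [[0,0,0],0],
  [[0,0,0],0],
])

```text
clock: 27.75
position: [434.1, 278.2, 153.3]
ee_rot: [0.243, 0.97, -0.001, -0.0]
contact_force: [-0.3, -0.3, -0.2]
gripper_width: 81.4
```

```bash
python3 - <<'E'
from h import *
go(434.3,278,27,61.8)
look("side",140,220,75,60,8,"s1.png");look("top",180,125,45,55,11,"s2.png");look("side",240,280,80,80,6,"s3.png")
E
```

```text
t 27.75 pos [434.1 278.2 153.3] yang 61.85 tilt 0.08 w 81.4 F [-0.3 -0.3 -0.2]
shift tool mm [-3.000e-01  1.000e-01  1.263e+02] rows>= 2.1 turn 0.05
```

View pics/s1.png

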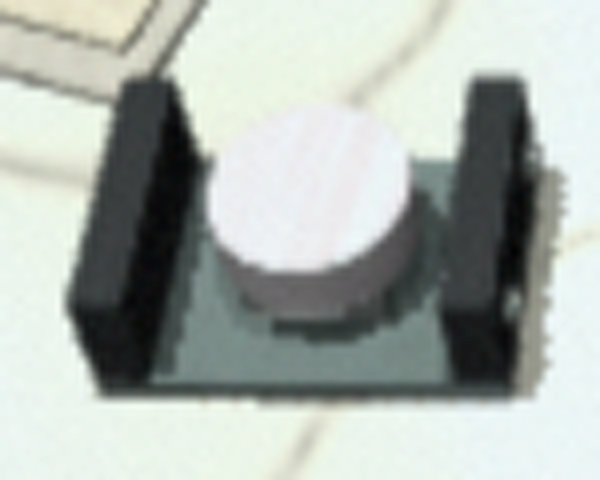

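View pics/s2.png

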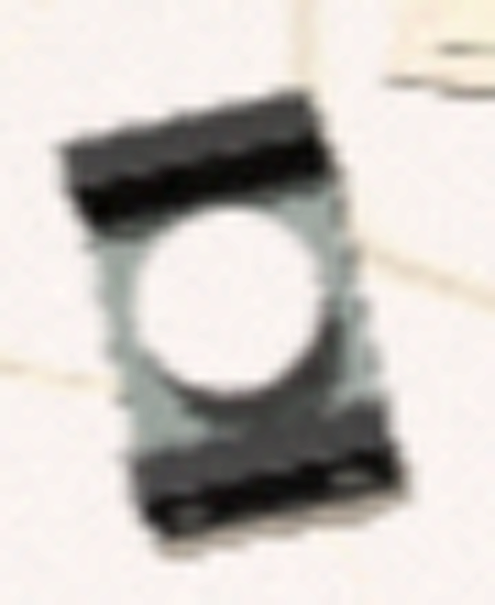

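View pics/s3.png

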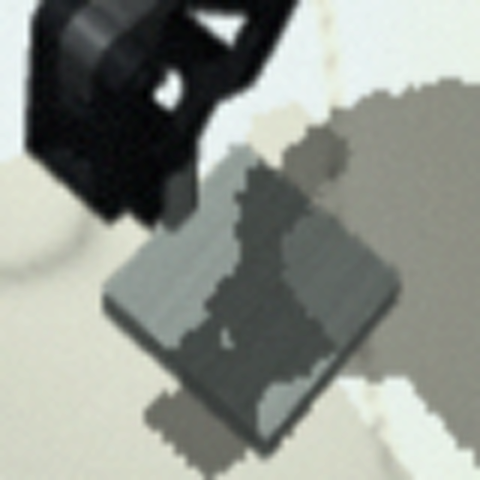

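```bash
python3 - <<'E'
from h import *
for n,(x0,y0,w,h,k),c in (("side",(140,220,75,60,8),(664.5,176)),("top",(180,125,45,55,11),(667,173))):
    d=arm.get_image(n); im=cv2.resize(d["image"][y0:y0+h,x0:x0+w,::-1],None,fx=k,fy=k,interpolation=cv2.INTER_CUBIC)
    im=cv2.convertScaleAbs(im,alpha=1.3)
    for a in range(0,360,10):
        u=proj(d,[c[0]+26*np.cos(a/57.3),c[1]+26*np.sin(a/57.3),42]); cv2.circle(im,tuple(int(round(q)) for q in ((u[0]+.5-x0)*k-.5,(u[1]+.5-y0)*k-.5)),1,(0,0,255),-1)
    cv2.imwrite(f"pics/u_{n}.png",im)
T=arm.get_image("top"); print(W(T,180,125,11,[(231,298)],42))
E
```

```text
[[666.97910746 172.13009096]]
```

View pics/u_side.png

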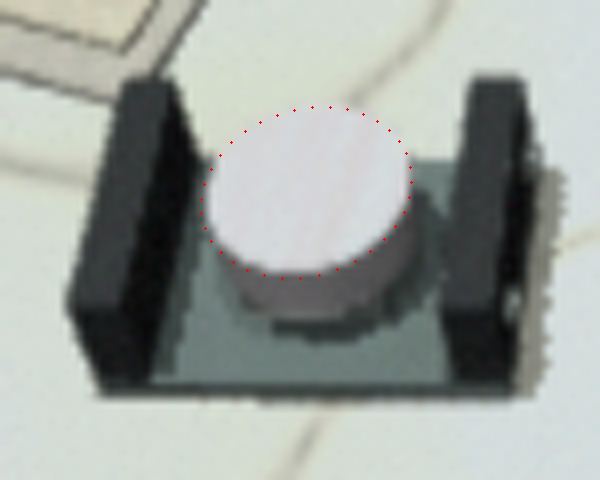

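View pics/u_top.png

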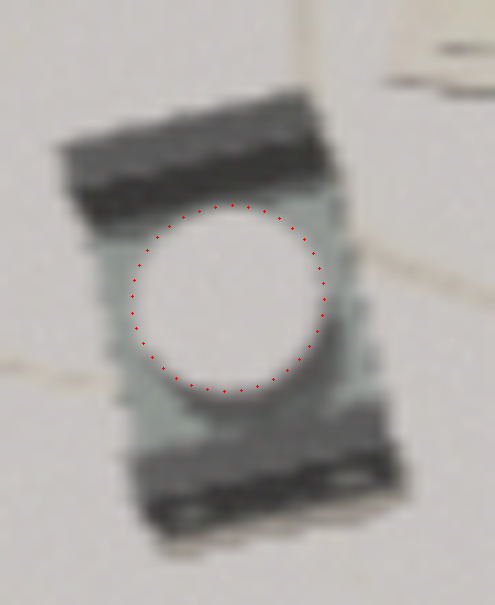

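Request:
drive_tool([
  [[0,0,0.05],0],
  [[0,0,0.04],0],
  [[0,0,0.02],0],
  [[0,0,0.01],0],
  [[0,0,0.003],0],
  [[0,0,0],0],
  [[0,0,0],0],
  [[0,0,0],0],
])

```text
clock: 29.05
position: [434.6, 278.7, 31.5]
ee_rot: [0.244, 0.97, 0.001, 0.0]
contact_force: [0.9, 0.4, 0.3]
gripper_width: 81.3
```

```bash
python3 - <<'E'
from h import *
go(434.3,278,25,61.8)
E
```

```text
t 29.05 pos [434.6 278.7  31.5] yang 61.76 tilt 0.08 w 81.3 F [0.9 0.4 0.3]
shift tool mm [-0.1 -0.8  6.5] rows>= 0.1 turn -0.04
```

Request:
drive_tool([
  [[0,-0.0005,0.004],0],
  [[0,0,0.001],0],
  [[0,0,0],0],
  [[0,0,0],0],
])

```text
clock: 29.55
position: [434.1, 278.0, 25.8]
ee_rot: [0.244, 0.97, -0.0, -0.0]
contact_force: [-0.1, 1.0, 0.1]
gripper_width: 81.1
```

Request:
drive_tool([
  [[0,0,0],0],
  [[0,0,0],0],
  [[0,0,0],0],
  [[0,0,0],0],
  [[0,0,0],0],
  [[0,0,0],0],
], fingers=1)

```text
clock: 30.3
position: [434.4, 278.2, 26.3]
ee_rot: [0.244, 0.97, 0.0, 0.0]
contact_force: [-0.7, 0.8, 5.1]
gripper_width: 60.3
```

Request:
drive_tool([
  [[0,0,-0.005],0],
  [[0,0,-0.03],0],
  [[0,0,-0.05],0],
  [[0,0,-0.03],0],
  [[0,0,0],-9],
  [[0,0,0],-9],
  [[0,0,0],-9],
  [[0,0,0],-9],
  [[0,0,0],-7.3],
  [[0,0,0],0],
  [[0,0,0],0],
])

```text
clock: 31.68
position: [433.9, 277.8, 140.5]
ee_rot: [-0.13, 0.992, -0.0, -0.0]
contact_force: [1.0, -0.4, -2.2]
gripper_width: 60.4
```

```bash
python3 - <<'E'
from h import *
go(495.5,-27.6,110,105.1)
E
```

```text
t 31.68 pos [433.9 277.8 140.5] yang 104.94 tilt 0.04 w 60.4 F [ 1.  -0.4 -2.2]
shift tool mm [  19.2 -310.9   30.6] rows>= 5.2 turn -0.16
```

Request:
drive_tool([
  [[0.003,-0.05,0],0],
  [[0.003,-0.05,0],0],
  [[0.003,-0.05,0],0],
  [[0.003,-0.05,0],0],
  [[0.003,-0.05,0],0],
  [[0.004,-0.04,0.01],-0.2],
  [[0,-0.021,0.02],0],
  [[0,0,0],0],
  [[0,0,0],0],
  [[0,0,0],0],
])

```text
clock: 32.92
position: [497.0, -26.3, 111.5]
ee_rot: [-0.133, 0.991, 0.0, 0.001]
contact_force: [-0.2, -0.4, -1.2]
gripper_width: 60.2
```

```bash
python3 - <<'E'
from h import *
go(495.5,-27.6,30.3,105.1)
s=arm.read_state();p=s["position"];R=Ro.from_quat(s["ee_rot"]).as_matrix()
for n,(x0,y0,w,h,k) in {"side":(240,120,90,110,5),"top":(220,160,90,90,6)}.items():
    d=arm.get_image(n); im=cv2.resize(d["image"][y0:y0+h,x0:x0+w,::-1],None,fx=k,fy=k,interpolation=cv2.INTER_CUBIC)
    im=cv2.convertScaleAbs(im,alpha=1.8)
    for z,c in((9.3,(0,255,0)),(26.3,(0,0,255))):
        for sx in(-31,0,31):
            for sy in (-31,31):
                u=proj(d,p+R@np.array([sx,sy,z])); cv2.circle(im,tuple(int(round(q)) for q in ((u[0]+.5-x0)*k-.5,(u[1]+.5-y0)*k-.5)),2,c,-1)
    cv2.imwrite(f"pics/v_{n}.png",im)
E
```

```text
t 32.92 pos [497.  -26.3 111.5] yang 105.32 tilt 0.09 w 60.2 F [-0.2 -0.4 -1.2]
shift tool mm [ 2.  -0.8 81.2] rows>= 1.4 turn 0.22
```

View pics/v_side.png

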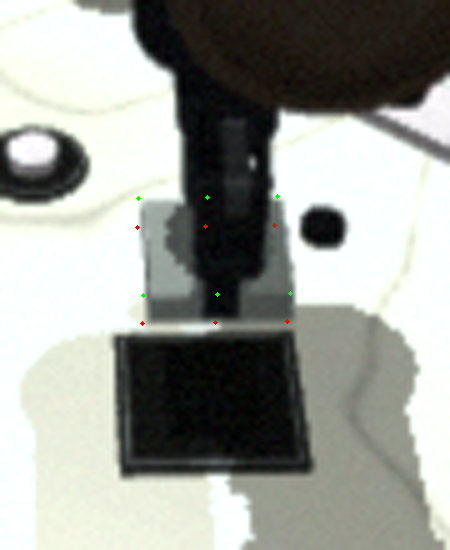

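View pics/v_top.png

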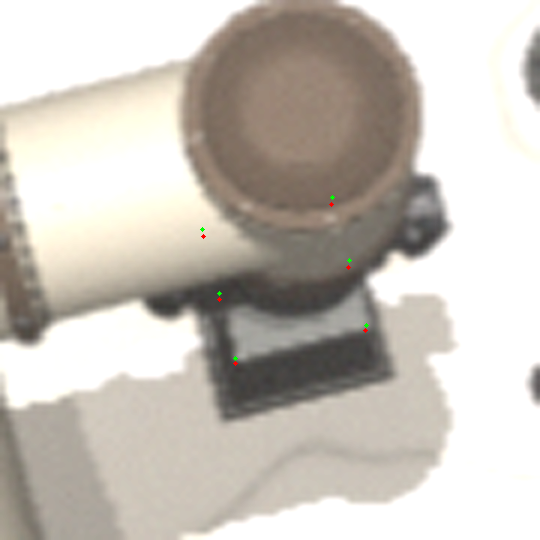

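Request:
drive_tool([
  [[0.001,0,0.04],0],
  [[0,0,0.025],0],
  [[0,0,0.006],0],
  [[0,0,0],0.2],
  [[0,0,0],0],
  [[0,0,0],0],
])

```text
clock: 33.78
position: [496.3, -27.3, 40.8]
ee_rot: [-0.131, 0.991, 0.0, 0.001]
contact_force: [0.1, -0.9, -2.2]
gripper_width: 59.9
```

```bash
python3 - <<'E'
from h import *
go(495.5,-27.6,30.3,105.1)
E
```

```text
t 33.77 pos [496.3 -27.3  40.8] yang 105.06 tilt 0.12 w 59.9 F [ 0.1 -0.9 -2.2]
shift tool mm [ 0.9 -0.1 10.5] rows>= 0.2 turn -0.04
```

Request:
drive_tool([
  [[0.0005,0,0.005],0],
  [[0,0,0.003],0],
  [[0,0,0.0015],0],
  [[0,0,0],0],
  [[0,0,0],0],
])

```text
clock: 34.4
position: [495.0, -27.7, 30.3]
ee_rot: [-0.131, 0.991, -0.0, -0.0]
contact_force: [-1.3, 0.2, 1.4]
gripper_width: 60.1
```

```bash
python3 - <<'E'
from h import *
go(495.5,-27.6,30.3,105.1)
E
```

```text
t 34.4 pos [495.  -27.7  30.3] yang 105.05 tilt 0.03 w 60.1 F [-1.3  0.2  1.4]
shift tool mm [-0.5 -0.   0. ] rows>= 0.0 turn -0.05
```

Request:
drive_tool([
  [[0,0,0.0005],0],
  [[0,0,0],0],
  [[0,0,0],0],
  [[0,0,0],0],
  [[0,0,0],0],
  [[0,0,-0.02],0],
  [[0,0,-0.04],0],
  [[0,0,-0.05],0],
  [[0,0,0],0],
  [[0,0,0],0],
], fingers=-0.95)

```text
clock: 35.65
position: [494.6, -27.7, 139.5]
ee_rot: [-0.131, 0.991, 0.0, -0.0]
contact_force: [-1.0, 0.3, -0.1]
gripper_width: 83.1
```

```bash
python3 - <<'E'
from h import *
go(438.8,-274.2,130,63.3)
E
```

```text
t 35.65 pos [494.6 -27.7 139.5] yang 105.03 tilt 0.03 w 83.1 F [-1.   0.3 -0.1]
shift tool mm [ 117.8 -223.6    9.5] rows>= 4.2 turn 41.73
```

Request:
drive_tool([
  [[0.024,-0.045,0],0],
  [[0.024,-0.045,0],0],
  [[0.024,-0.045,0],0],
  [[0.024,-0.045,0],0],
  [[0.022,-0.0435,0],0],
  [[0,0,0],9],
  [[0,0,0],9],
  [[0,0,0],9],
  [[0,0,0],9],
  [[0,0,0],5.7],
  [[0,0,0],0],
  [[0,0,0],0],
], fingers=-0.5)

```text
clock: 37.15
position: [438.8, -274.0, 138.9]
ee_rot: [0.23, 0.973, 0.0, -0.001]
contact_force: [0.9, 0.3, 0.9]
gripper_width: 64.3
```

```bash
python3 - <<'E'
from h import *
go(438.8,-274.2,27,63.3)
look("side",255,170,60,50,10,"w1.png");look("top",240,180,60,60,9,"w2.png")
E
```

```text
t 37.15 pos [ 438.8 -274.   138.9] yang 63.43 tilt 0.12 w 64.3 F [0.9 0.3 0.9]
shift tool mm [ -0.3  -0.2 111.9] rows>= 1.9 turn 0.13
```

View pics/w1.png

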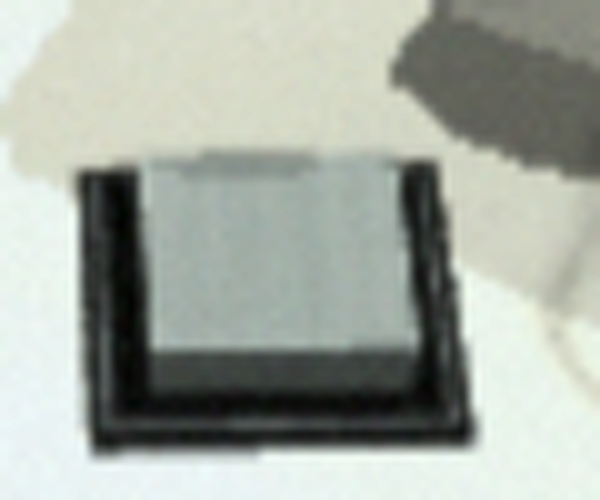

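View pics/w2.png

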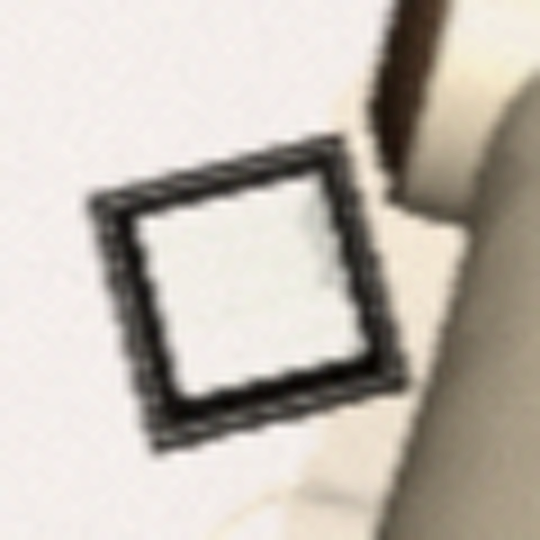

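Request:
drive_tool([
  [[-0.0003,0,0.05],0],
  [[0,0,0.04],0],
  [[0,0,0.015],0.1],
  [[0,0,0.001],0],
  [[0,0,0],0],
  [[0,0,0],0],
  [[0,0,0],0],
])

```text
clock: 38.12
position: [440.1, -274.4, 34.8]
ee_rot: [0.231, 0.973, -0.0, 0.001]
contact_force: [0.9, 0.4, -0.4]
gripper_width: 64.2
```

```bash
python3 - <<'E'
from h import *
go(438.8,-274.2,25.5,63.3)
look("side",285,80,70,80,7,"x1.png")
E
```

```text
t 38.12 pos [ 440.1 -274.4   34.8] yang 63.26 tilt 0.11 w 64.2 F [ 0.9  0.4 -0.4]
shift tool mm [ 1.2 -0.4  9.3] rows>= 0.2 turn -0.04
```

View pics/x1.png

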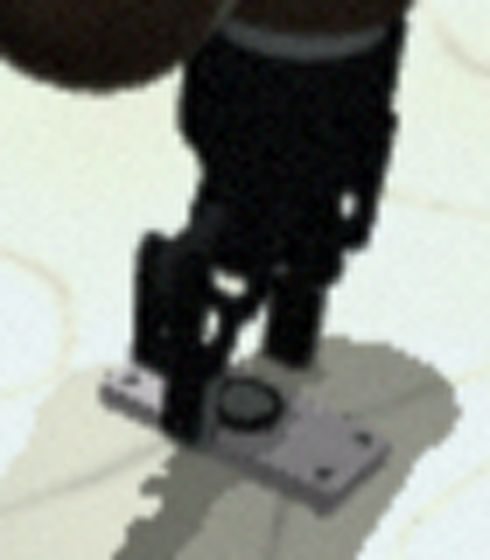

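Request:
drive_tool([
  [[0.0005,0,0.005],0],
  [[0,0,0.002],0],
  [[0,0,0.001],0],
  [[0,0,0],0],
  [[0,0,0],0],
])

```text
clock: 38.8
position: [439.2, -274.0, 25.8]
ee_rot: [0.231, 0.973, -0.0, 0.0]
contact_force: [0.0, 0.2, 0.3]
gripper_width: 64.0
```

```bash
python3 - <<'E'
from h import *
go(438.8,-274.2,25.5,63.3)
E
```

```text
t 38.8 pos [ 439.2 -274.    25.8] yang 63.26 tilt 0.0 w 64.0 F [0.  0.2 0.3]
shift tool mm [ 0.3 -0.3  0.3] rows>= 0.0 turn -0.04
```

Request:
drive_tool([
  [[0,0,0],0],
  [[0,0,0],0],
  [[0,0,0],0],
  [[0,0,0],0],
  [[0,0,0],0],
  [[0,0,0],0],
], fingers=1)

```text
clock: 39.55
position: [439.3, -274.1, 26.3]
ee_rot: [0.231, 0.973, -0.0, 0.0]
contact_force: [-1.5, 1.3, 5.3]
gripper_width: 42.3
```

Request:
drive_tool([
  [[0,0,-0.005],0],
  [[0,0,-0.03],0],
  [[0,0,-0.05],0],
  [[0,0,-0.04],0],
  [[0,0,0],0],
  [[0,0,0],0],
])

```text
clock: 40.3
position: [438.2, -273.6, 149.9]
ee_rot: [0.232, 0.973, 0.0, -0.001]
contact_force: [0.5, -0.7, -1.7]
gripper_width: 42.1
```

```bash
python3 - <<'E'
from h import *
go(667.6,174.5,150,104.7)
look("side",275,30,90,100,6,"y1.png");look("top",315,180,80,80,7,"y2.png")
E
```

```text
t 40.3 pos [ 438.2 -273.6  149.9] yang 63.22 tilt 0.11 w 42.1 F [ 0.5 -0.7 -1.7]
shift tool mm [ -2.9 503.4   0. ] rows>= 8.4 turn -41.48
```

View pics/y1.png

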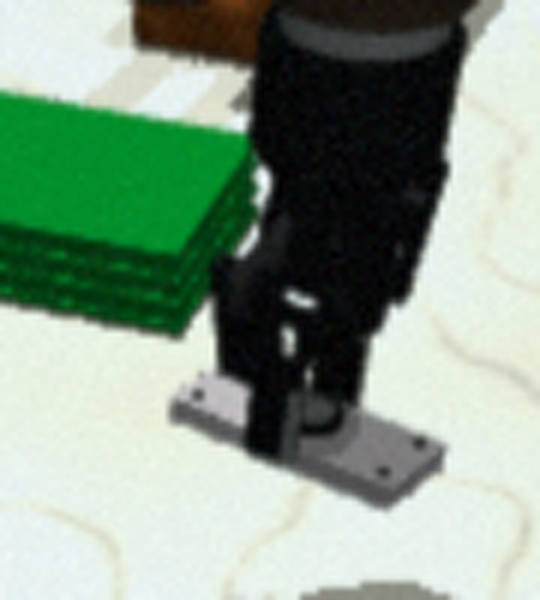

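View pics/y2.png

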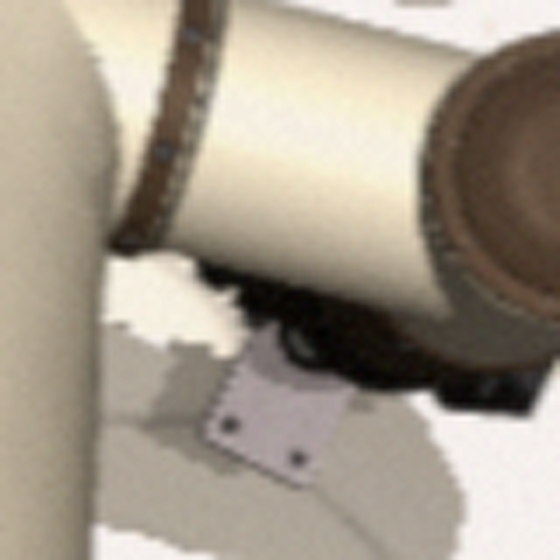

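Request:
drive_tool([
  [[0,0.056,0],0],
  [[0,0.056,0],0],
  [[0,0.056,0],0],
  [[0,0.056,0],0],
  [[0,0.056,0],0],
  [[0,0.056,0],0],
  [[0,0.056,0],0],
  [[0,0.056,0],0],
  [[-0.003,0.054,0],0],
  [[0,0,0],-9],
  [[0,0,0],-9],
  [[0,0,0],-9],
])

```text
clock: 41.9
position: [666.9, 172.9, 148.0]
ee_rot: [-0.005, 1.0, -0.001, -0.002]
contact_force: [0.0, 0.1, -1.1]
gripper_width: 42.2
```

Request:
drive_tool([
  [[0,0,0],-9],
  [[0,0,0],-5.5],
  [[0,0,0],0],
  [[0,0,0],0],
  [[0,0,0],0],
])

```text
clock: 42.52
position: [667.6, 172.9, 150.3]
ee_rot: [-0.128, 0.992, -0.0, -0.0]
contact_force: [-0.2, -0.4, -0.8]
gripper_width: 42.2
```

```bash
python3 - <<'E'
from h import *
go(667.6,174.4,69.3,104.7)
s=arm.read_state();p=s["position"];R=Ro.from_quat(s["ee_rot"]).as_matrix()
for n,(x0,y0,w,h,k) in {"side":(110,130,110,150,4),"top":(150,100,90,95,6)}.items():
    d=arm.get_image(n); im=cv2.resize(d["image"][y0:y0+h,x0:x0+w,::-1],None,fx=k,fy=k,interpolation=cv2.INTER_CUBIC)
    im=cv2.convertScaleAbs(im,alpha=1.8)
    for z,c in((14.3,(0,255,0)),(26.3,(0,0,255))):
        for sx in(-55,0,55):
            for sy in (-22,22):
                u=proj(d,p+R@np.array([sx,sy,z])); cv2.circle(im,tuple(int(round(q)) for q in ((u[0]+.5-x0)*k-.5,(u[1]+.5-y0)*k-.5)),2,c,-1)
    cv2.imwrite(f"pics/z_{n}.png",im)
E
```

```text
t 42.52 pos [667.6 172.9 150.3] yang 104.71 tilt 0.05 w 42.2 F [-0.2 -0.4 -0.8]
shift tool mm [-0.5  1.5 81. ] rows>= 1.4 turn 0.01
```

View pics/z_side.png

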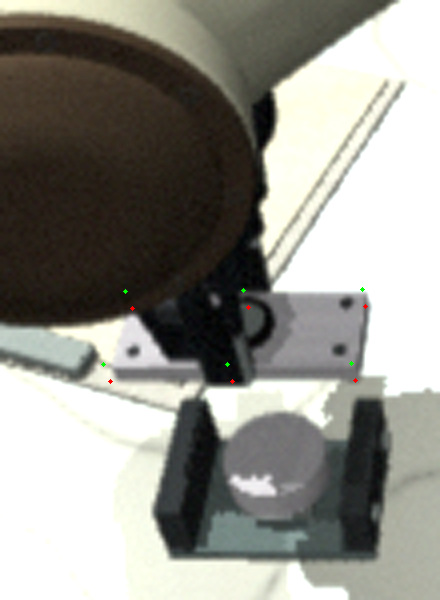

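View pics/z_top.png

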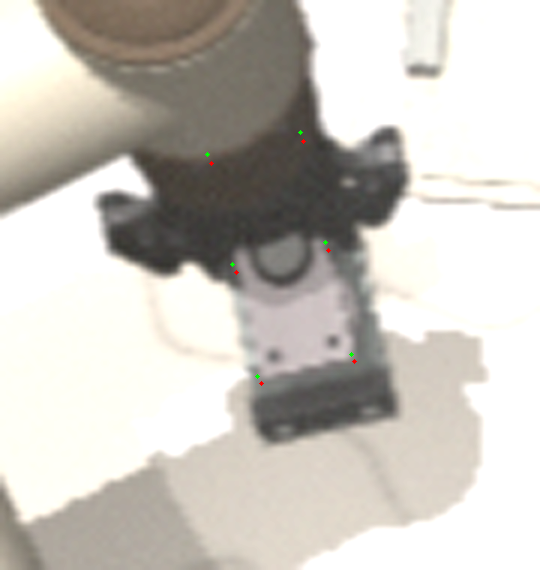

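Request:
drive_tool([
  [[-0.0005,0.001,0.04],0],
  [[0,0,0.02],0],
  [[0,0,0.01],0],
  [[0,0,0.002],0],
  [[0,0,0],0],
  [[0,0,0],0],
  [[0,0,0],0],
])

```text
clock: 43.5
position: [668.2, 174.2, 79.6]
ee_rot: [-0.128, 0.992, 0.0, 0.001]
contact_force: [0.1, -0.5, -0.0]
gripper_width: 41.9
```

```bash
python3 - <<'E'
from h import *
go(667.6,174.4,69.3,104.7)
E
```

```text
t 43.5 pos [668.2 174.2  79.6] yang 104.76 tilt 0.08 w 41.9 F [ 0.1 -0.5 -0. ]
shift tool mm [ 0.6  0.4 10.3] rows>= 0.2 turn 0.06
```

Request:
drive_tool([
  [[0.0002,0.0005,0.005],0],
  [[0,0,0.002],0],
  [[0,0,0.001],0],
  [[0,0,0],0],
  [[0,0,0],0],
])

```text
clock: 44.12
position: [667.7, 174.5, 70.9]
ee_rot: [-0.128, 0.992, 0.0, 0.0]
contact_force: [0.0, -0.5, -1.1]
gripper_width: 42.2
```

```bash
python3 - <<'E'
from h import *
go(667.6,174.4,69.3,104.7)
look("side",130,190,80,90,6.5,"aa1.png");look("top",175,110,65,75,8,"aa2.png")
E
```

```text
t 44.12 pos [667.7 174.5  70.9] yang 104.75 tilt 0.01 w 42.2 F [ 0.  -0.5 -1.1]
shift tool mm [ 0.1 -0.1  1.6] rows>= 0.0 turn 0.05
```

View pics/aa1.png

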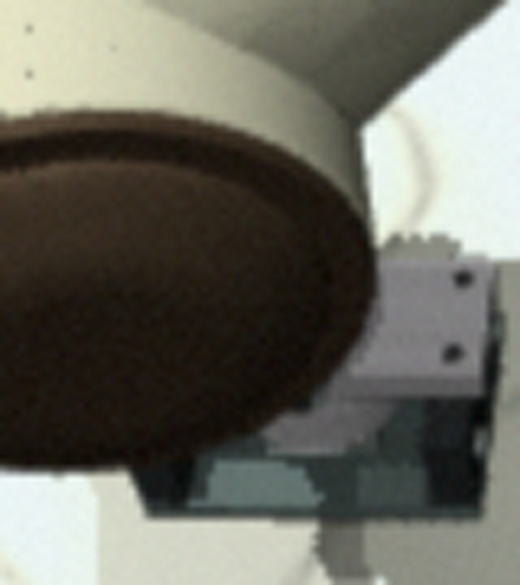

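View pics/aa2.png

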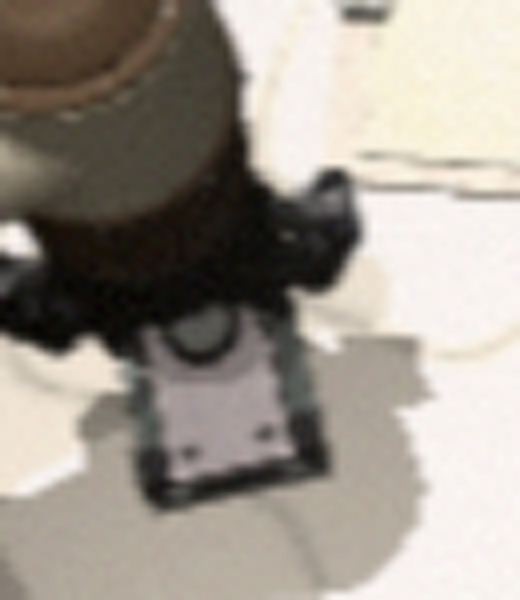

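Request:
drive_tool([
  [[0,0,0.0012],0],
  [[0,0,0.0008],0],
  [[0,0,0],0],
  [[0,0,0],0],
])

```text
clock: 44.72
position: [667.7, 174.5, 69.4]
ee_rot: [-0.128, 0.992, 0.0, 0.0]
contact_force: [-2.0, -0.3, 3.1]
gripper_width: 42.3
```

Request:
drive_tool([
  [[0,0,0],0],
  [[0,0,0],0],
  [[0,0,0],0],
  [[0,0,0],0],
  [[0,0,-0.02],0],
  [[0,0,-0.05],0],
  [[0,0,-0.05],0],
  [[0,0,0],0],
], fingers=-0.6)

```text
clock: 45.72
position: [670.1, 175.3, 194.9]
ee_rot: [-0.129, 0.992, 0.001, 0.006]
contact_force: [0.6, 0.0, 0.1]
gripper_width: 68.2
```

Request:
drive_tool([
  [[0.05,0,-0.02],0],
  [[0.05,0,-0.02],0],
  [[0.05,-0.03,0],0],
  [[0.04,-0.05,0],0],
  [[0,-0.05,0],0],
  [[0,-0.05,0],0],
  [[0,-0.05,0],0],
  [[0,-0.05,0],0],
  [[0,-0.05,0],0],
  [[0,-0.05,0],0],
  [[0,-0.05,0],0],
  [[0,0,0],0],
])

```text
clock: 47.22
position: [593.6, -291.3, 226.5]
ee_rot: [-0.126, 0.992, 0.0, -0.001]
contact_force: [0.5, 0.8, 0.1]
gripper_width: 68.5
```

```bash
python3 - <<'E'
from h import *
go(450,-200,200)
look("side",130,205,90,75,8,"bb1.png");look("top",180,120,50,60,9.5,"bb2.png")
for n in("side","top"): cv2.imwrite(f"pics/fin_{n}.png",arm.get_image(n)["image"][:,:,::-1])
E
```

```text
t 47.23 pos [ 593.6 -291.3  226.5] yang 104.5 tilt 0.15 w 68.5 F [0.5 0.8 0.1]
shift tool mm [116.2 124.3  26.9] rows>= 2.9 turn None
```

View pics/bb1.png

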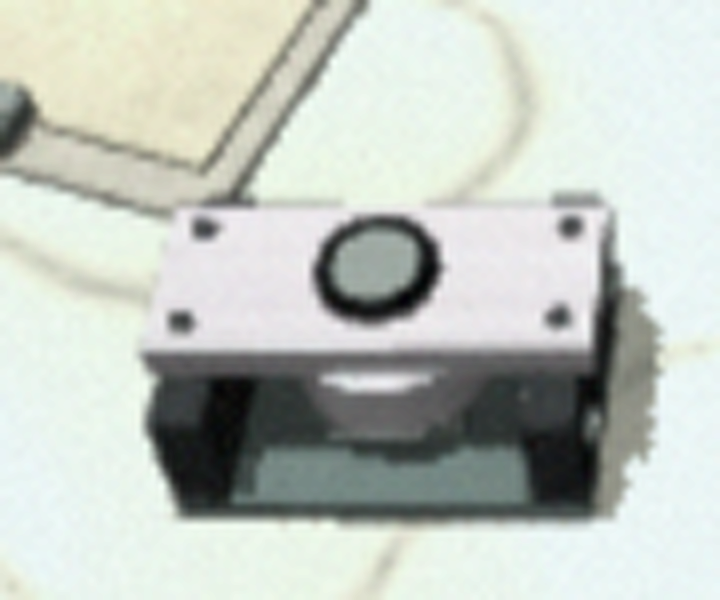

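View pics/bb2.png

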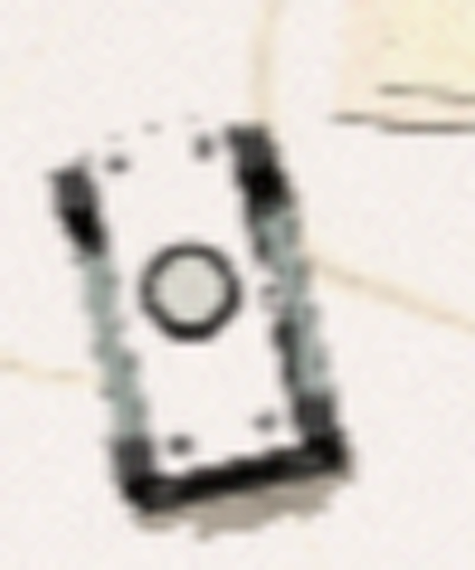

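View pics/fin_side.png

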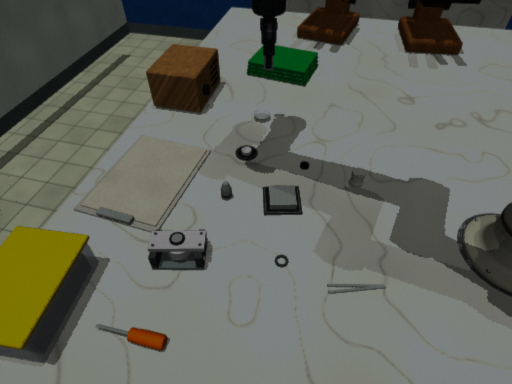

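View pics/fin_top.png

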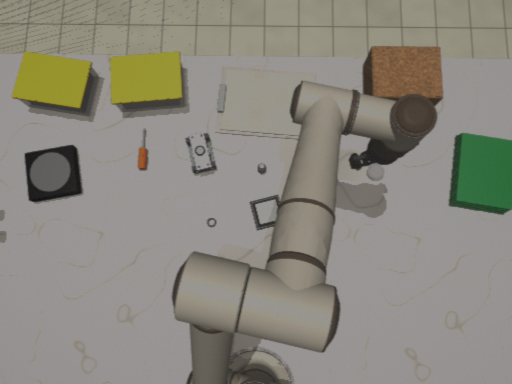

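```bash
python3 - <<'E'
from h import *
T=arm.get_image("top");S=arm.get_image("side")
rep("scr T",W(T,180,120,9.5,[(118,163),(180,445),(265,422),(204,146)],55))
rep("scr S",W(S,130,205,8,[(204,228),(180,321),(558,317),(571,226)],55))
E
```

```text
scr T c [666.9 172.9] edges [93.2 27.  91.3 27.3] ang [-165.6  -73.4   14.2  102.5]
scr S c [665.2 174.1] edges [28.2 92.1 27.6 92.1] ang [ 104.  -164.9  -75.9   14.7]
```

```bash
python3 - <<'E'
from bench import arm
print(arm.job_done()); print(arm.read_state()["clock"])
E
```

```text
the job is handed in; nothing more can be done
None
the job is handed in; nothing more can be done
```

I took the stack apart and chose the small square (14 mm) and the large disc (20 mm). Together they make 34 mm under the 35 mm gap, with 1 mm to spare. The job was handed in at about 47 s.

**What went where**
- **Cradle:** the small square lies on the floor with the large disc on top of it.
- **Pads:** the small disc is on the round pad and the large square is on the square pad.
- **Carrier:** after the packers were in, I laid it across both rails, specimen side up. I then withdrew the arm clear of everything.

**Last checks**
- **Carrier:** it is straight on the cradle, at 14.6° against 14.7°. It looks level on both rails in the pictures.
- **Large disc:** before the carrier went on, it matched a flat disc at 42 mm in both views.
- **Pads:** the top view put the small disc within about 1 mm of its pad centre. The large square also looked central on its pad, though I judged that by eye.
- **Forces and objective:** the wrist force readings stayed under 10 N. The objective still stands where it was in the pictures.

**Disagreements**
- **Cameras:** the two views differed from each other by 2 to 4 mm, so I corrected positions against the robot's own readings. For the carrier against the cradle centre, the top view shows it within about 1 mm. The side view puts it about 2.5 mm off along the rails.
- **Finger opening:** the reported opening read 2 to 4 mm below the known part sizes, but every grasp held.

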